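# Load a pod, click the lid shut and start the coffee

## Robot

A 6-joint arm with a two-finger parallel gripper is mounted at the origin on the work surface. World frame = base frame: x ahead of the robot, y to its left, z up, the work surface at z = 0. Lengths are in m, angles in rad, forces in N, time in s.
With the tool pointing down it reaches from about 0.25 to 0.8 m from the base axis. Payload 3.9 kg.
Tool frame: the origin (TCP) lies at the very end of the fingers, on their centre line; the grasp point (between the pads) lies arm.pinch_z behind it (arm.pinch_z is the distance from the TCP to the grasp point, in m); z points along the fingers, y is the direction in which the jaws open and shut (so a half turn about z gives the same grasp; the last joint's range is limited). The gripper opens to 85 mm and grips with 20 to 120 N. Pads are 22 mm wide; open, the fingers measure 114 mm over their backs; the gripper's body (76 mm by 85 mm) begins 54 mm behind the grasp point. The pads swing forward as they close: fully open they stand 13 mm farther back than shut.
Start: joints at [1.321, 0.26, -0.138, 1.173, 0, 1.571], TCP at [0.13, 0.509, 0.231] pointing down, gripper open.
Joint ranges: [-2.78, 2.78], [-0.83, 1.72], [-1.28, 1.37], [-1.9, 2.12], [-1.57, 1.48], [-3.14, 3.14]. Speed limits (rad/s): [2.57, 2.57, 3.14, 3.14, 3.14, 3.14].

## Interface

Orientations are given as a unit quaternion [w, x, y, z].
In Python, from station import arm gives the robot as it stands.
- The arm moves only by the shell command python3 -m inch 'ROWS' [FORCE]. ROWS is JSON, a list of rows, each a list of 3 entries, a list of its own where there are three numbers: the turn, a rotation vector about the tool's x, y, z in rad, then the shift along the tool's x, y, z in m, then the closure in counts, from 0 (fully open) to 255 (shut). In form: [[[ax, ay, az], [dx, dy, dz], gripper], ...]. A call has 1 to 5 rows; each row shifts and turns the commanded pose from where the row before left it, along the tool's axes as they then stand; what a row does not reach is not made up. A row lasts 1/8 s, in which the tool goes at most 62.5 mm and 10.7 degrees, less where a joint would pass 70% of its speed; a pose out of reach is approached as far as the arm can. A call with a gripper value outside its range is refused whole. The fingers move at their own pace and stop on an object; FORCE is the grip in N (left out, the last holds). Time passes only in rows, so rows that do not move let the fingers close. It gives the time, the measured TCP pose, the force and the opening at its end, in the units of the state.
- arm.get_obs(): the state, without advancing time (a new reading comes with each control period).
- arm.snapshot(name): name is "scene" or "top"; returns the picture (384x512x3 uint8, red, green, blue); there is no depth.
- arm.calibration(name): a dict with "fov_y" (degrees; the focal length in pixels is half the picture's height over the tangent of half this angle, whatever the lens; pixels are square), "cx", "cy" (the principal point, pixels), "world_from_camera" (4x4, takes a point from camera to world coordinates). Camera axes: x right, y down, z forward; pixel columns grow to the right and rows downward; lengths in m; the calibration is good to about 2 mm. A picture is of the moment at which its call begins. calibration takes no time and is no camera call.
- arm.hand_in(): hands the job in, once; it reports no verdict.
The state is a dict: "time": time; "joint_pos": joint angles; "dq": joint speeds; "tau": joint torques, N m; "position": TCP position; "orientation": TCP orientation; "ft_force": force on the tool from outside, world axes, zero at the start; "ft_torque": the same for the moment, N m; "width": opening from 0.0 (shut) to 1.0 (fully open).
Only numpy, scipy, OpenCV 4.12 (cv2) and the standard library are available. Lean on these libraries where they do the work, as an engineer would, in place of code of your own. Each camera call takes 0.05 s, during which the arm holds its last target.

## Task

Make a large coffee: stand the green pod upright in the round well of the coffee machine and let go of it, press the machine's green lid down until it clicks fully shut, then press the blue button right in and let it out, and after it the orange button. Do not press the white button, press no button before the lid is shut, and leave the other pods, the mug, glasses, jar, bottle and coasters where they stand.

Things in the scene. Friction and masses are not known exactly. Their poses are not given: they have to be found in the camera images.
- machine: black pod coffee machine, fixed, 290 x 140 mm. Origin on the counter, mid-width, 160 mm behind its front edge, 130 before its back; x points front to back, z up. Drip tray with mug in front; above it a button panel sloping 35 degrees down to the front; behind that a steel deck 150 mm high from x = -80 to 75 mm. Latch housing on the deck at x = -76, 44 wide, top at 172 mm. Behind: hinge block, 184.
- well (a point): centre of the floor of the round pod well in the deck: 50 mm across, 16 deep, floor 134 mm above the counter, at x = 20 mm in the machine's frame; axes as the machine's. The raised lid leans forward over it, so a gripper pointing straight down strikes the lid: come in tilted 35 to 40 degrees, gripper body leaning to the machine's front.
- lid_hinge (a point): middle of the lid's hinge line (along the machine's y, at x = 70 mm, 184 mm above the counter). Turns with the lid: its -x points along the lid to the front edge, +z out of the top face. The lid is a green plate 130 x 130 x 10 mm whose underside holds the hinge line; front skirt 24 mm (catch 28) deep, side skirts 14.
- lid_press (a point): point on the lid's top (outer) face, 105 mm from the hinge and midway across: a good place to press; moves with the lid.
- lid (a joint): lid angle, rad: 0 fully shut (top face level, 194 mm above the counter), 1.45 the open stop; starts at 1.2 to 1.38. A stiff hinge (0.16 Nm) keeps it where it is left; about 2 N on its outer (back) face swings it towards the front. At about 0.08 rad its catch meets a spring roller latch: a push of about 10 to 13 N at lid_press snaps it past, and it stays at 0.
- blue_top (a point): middle of the top of the blue button (large cup), 20 mm in diameter, the middle one of three 40 mm apart across the panel. z points out of the button, which is pressed along -z (35 degrees from straight down, towards the machine's back). It stands 6 mm out of a black collar 36 mm in diameter.
- orange_top (a point): the same for the orange button (start), on the machine's -y side.
- white_top (a point): the same for the white button (small cup), on the machine's +y side; not to be pressed.
- blue (a joint): travel of the blue button in m: 0 out, 0.006 fully in, spring force 1.5 N at first and 5 N fully in.
- orange (a joint): travel of the orange button, likewise.
- white (a joint): travel of the white button, likewise.
- tray: low wooden tray, fixed, 80 x 250 mm, floor 6 mm thick, lips 12 mm high and 6 mm thick all round. Origin at its underside's centre; y is its long side. Three pods stand in a row along y, 78 mm apart, in any order.
- pod_green_mid (a point): centre of the green coffee pod: a stiff cylinder 42 mm in diameter and 46 mm tall with an aluminium rim, 20 to 45 g, standing upright in the tray, so its centre is 29 mm above the counter. z is its own axis.
- pod_red_mid (a point): centre of the red pod, same size; a bystander.
- pod_yellow_mid (a point): centre of the yellow pod, same size; a bystander.
- mug: salmon mug, 68 mm in diameter, 74 mm tall, handle at its +y, on the drip tray; origin at the underside's centre.
- glass_a: green glass tumbler, 64 mm in diameter, 105 mm tall, behind the tray (its +x side); origin at the underside's centre.
- glass_b: a like tumbler between machine and tray; origin at the underside's centre.
- jar: white jar with a wooden lid, 64 mm in diameter, 100 mm tall; origin at the underside's centre.
- soap: white bottle with a red cap, 66 mm in diameter, 190 mm tall; origin at the underside's centre.
- coasters: round stack of cork coasters, 90 mm in diameter, 30 mm high; origin at the underside's centre.
Things that resemble listed ones, but are neither listed nor needed, are in the scene too. What is shaped like the part that bears pod_green_mid but black, pink or purple is not meant.

How it is judged:
By the outcome, as a careful person would: the job done as asked, in the order asked, and still so for the second after the job is handed in, with the robot touching nothing.
It also fails if it takes over 72 s, if anything falls off the work surface, if the arm or the gripper's body presses on something with over 40 N, if the wrist force passes 120 N, or if a joint passes its speed limit or range.

## Working session

There is one attempt and no reset: what is moved stays moved. The work goes in short steps, Python scripts to look and compute and a shell command to move; the robot and the scene stay as the last step left them, time stands still between calls to the robot, and variables do not carry over. Pictures are saved under pics/ and viewed, and the job is handed in when it is done.

```bash
ls; mkdir -p pics
python3 - <<'E'
from station import arm
import cv2
print(arm.get_obs(), arm.pinch_z)
for n in("scene","top"):
    c=arm.calibration(n);print(n,c)
    im=arm.snapshot(n);cv2.imwrite(f"pics/{n}0.png",im[:,:,::-1])
E
```

```text
pics
{'time': 0.0, 'joint_pos': array([ 1.32099578e+00,  2.60669550e-01, -1.39385867e-01,  1.17268572e+00,
       -3.94687506e-06,  1.57078471e+00]), 'dq': array([ 0.0008208 ,  0.00100987,  0.00098829, -0.00075932, -0.00028801,
       -0.0015205 ]), 'tau': array([-1.65750804e-03, -4.05678070e+01,  2.53923529e+01,  1.87062635e-02,
       -2.80137665e-04, -3.42972456e-06]), 'position': array([0.12961795, 0.50804263, 0.23046613]), 'orientation': array([-1.19185745e-04,  1.24569959e-01,  9.92210351e-01, -9.65075907e-04]), 'ft_force': array([ 0.87768383, -0.81147839, -0.3940568 ]), 'ft_torque': array([ 0.03897021, -0.0028787 ,  0.03352526]), 'width': 1.0026721368405853} 0.0187
scene {'fov_y': 50.34029477345071, 'cx': 264.38943897545613, 'cy': 189.87203543953586, 'world_from_camera': array([[ 0.87003996,  0.30691509, -0.38578959,  1.0088815 ],
       [ 0.49258586, -0.57256065,  0.65538803, -0.7500661 ],
       [-0.01973946, -0.76024827, -0.64933267,  0.8089807 ],
       [ 0.        ,  0.        ,  0.        ,  1.        ]])}
top {'fov_y': 52.87330419134379, 'cx': 255.1947698645306, 'cy': 186.88471841233678, 'world_from_camera': array([[ 0.13069699, -0.96976306,  0.20610168,  0.37008196],
       [-0.99141118, -0.12882749,  0.02252442, -0.05561338],
       [ 0.00470821, -0.20727539, -0.97827131,  1.29977384],
       [ 0.        ,  0.        ,  0.        ,  1.        ]])}
```

View pics/scene0.png

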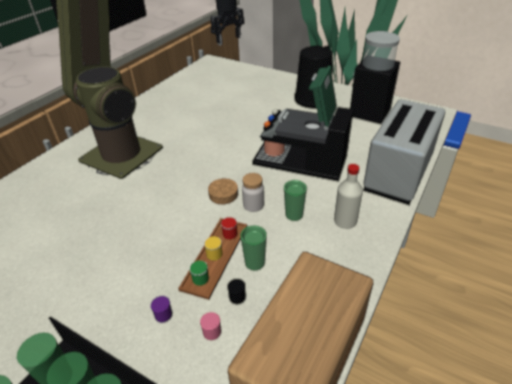

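View pics/top0.png

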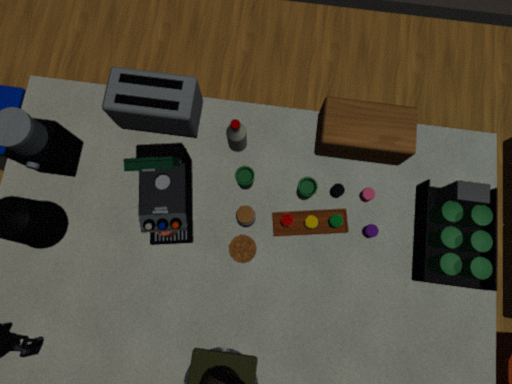

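Run:
```python
import cv2,numpy as np
s=cv2.imread("pics/scene0.png");t=cv2.imread("pics/top0.png")
def c(im,x0,y0,x1,y1,k,n): cv2.imwrite(n,cv2.resize(im[y0:y1,x0:x1],None,fx=k,fy=k,interpolation=cv2.INTER_CUBIC))
c(s,170,200,290,310,6,"pics/c1.png")
c(t,110,130,210,250,5,"pics/c2.png")
c(s,240,50,370,185,4,"pics/c3.png")
c(t,220,110,390,270,4,"pics/c4.png")
```

```text
(no output)
```

View pics/c1.png

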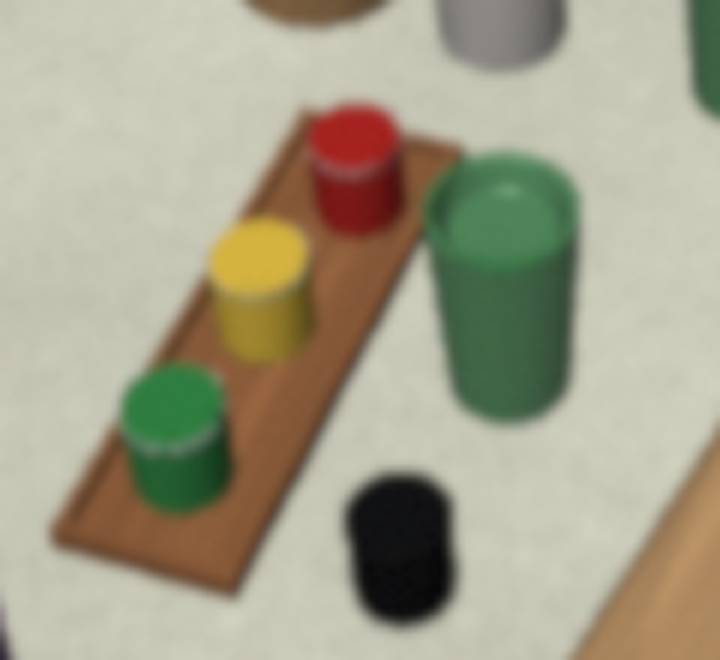

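View pics/c2.png

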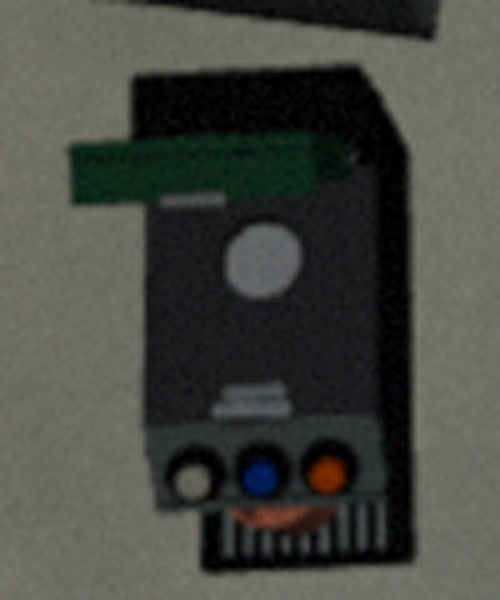

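View pics/c3.png

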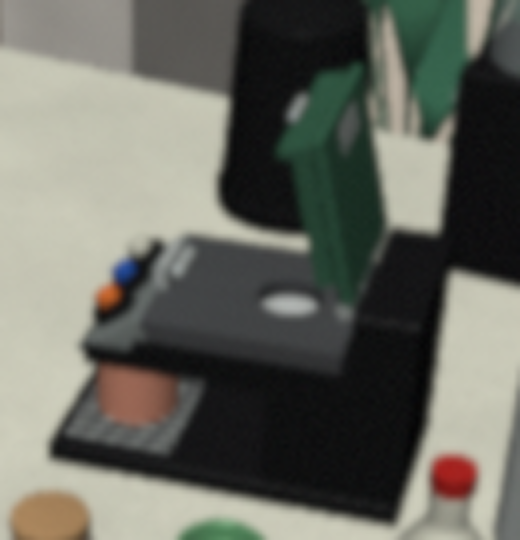

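View pics/c4.png

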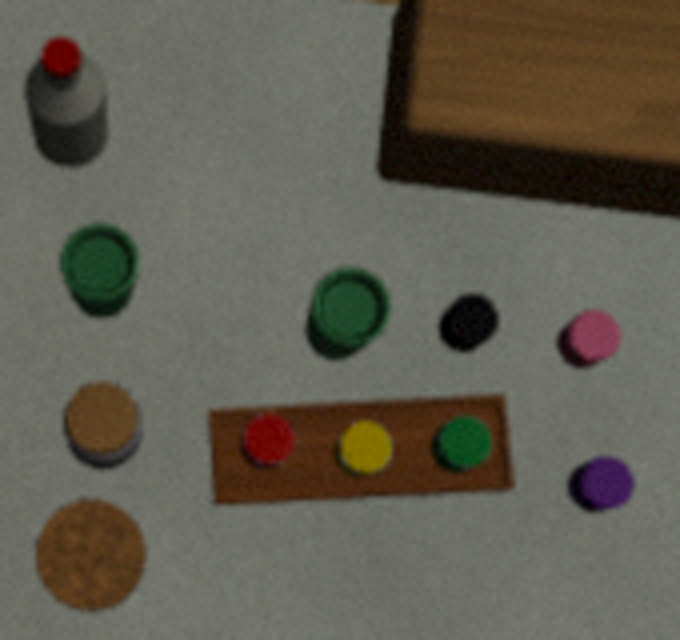

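Green pod candidates:
- Tray green cylinder: scene (199,272), top (336,221).
- Red pod: top (287,220). Yellow pod: top (311,222).
- Black: top (337,190). Pink: top (368,194). Purple: top (371,231).
- Green tumblers: top (307,187) and (245,177).
- Green rack discs: top (450,210) and others.

By the description it's the tray's green cylinder, and the crop confirms it: a rimmed green pod at the tray's -y end. Next I'll measure it.

```bash
cat > h.py <<'E'
import cv2,numpy as np
from station import arm
def K(n):
    c=arm.calibration(n);f=192/np.tan(np.radians(c["fov_y"])/2);return f,c["cx"],c["cy"],np.array(c["world_from_camera"])
def ray(n,u,v):
    f,cx,cy,T=K(n);d=T[:3,:3]@np.array([(u-cx)/f,(v-cy)/f,1]);return T[:3,3],d/np.linalg.norm(d)
def onz(n,u,v,z):
    o,d=ray(n,u,v);return o+d*(z-o[2])/d[2]
def tri(a,b):
    (o1,d1),(o2,d2)=ray("scene",*a),ray("top",*b)
    s=np.linalg.lstsq(np.c_[d1,-d2],o2-o1,rcond=None)[0]
    p,q=o1+s[0]*d1,o2+s[1]*d2;return (p+q)/2,np.linalg.norm(p-q)
def proj(n,P):
    f,cx,cy,T=K(n);p=T[:3,:3].T@(np.array(P)-T[:3,3]);return np.array([cx+f*p[0]/p[2],cy+f*p[1]/p[2]])
def blob(im,box,hs,smin=90,vmin=40,vmax=255,smax=255):
    x0,y0,x1,y1=box;h=cv2.cvtColor(im[y0:y1,x0:x1],cv2.COLOR_BGR2HSV)
    m=np.zeros(h.shape[:2],np.uint8)
    for a,b in hs:m|=cv2.inRange(h,(a,smin,vmin),(b,smax,vmax))
    n,l,st,ce=cv2.connectedComponentsWithStats(m)
    i=1+np.argmax(st[1:,4]);return ce[i]+[x0,y0],st[i],(l==i)
E
python3 - <<'E'
from h import *
np.set_printoptions(precision=4,suppress=True)
s=cv2.imread("pics/scene0.png");t=cv2.imread("pics/top0.png")
for n,bt,bs,hs in [("blue",(155,215,170,235),(265,108,285,125),[(105,125)]),("orange",(168,215,185,235),(258,115,280,133),[(3,15)])]:
    a=blob(s,bs,hs,120,70);b=blob(t,bt,hs,120,60);print(n,a[0],a[1],b[0],b[1],tri(a[0],b[0]))
h=cv2.cvtColor(s,cv2.COLOR_BGR2HSV);ht=cv2.cvtColor(t,cv2.COLOR_BGR2HSV)
print(h[272,195:204:2].tolist(),h[268,199],h[280,200],ht[221,330:344:2].tolist())
for n,bt,hs in [("green",(325,210,350,235),[(55,85)]),("yel",(302,212,322,232),[(20,32)]),("red",(278,210,297,230),[(0,6),(174,180)])]:
    a=blob(t,bt,hs,150,60);print(n,a[0],a[1],onz("top",*a[0],.052),onz("top",*a[0],.045))
# scene pod top faces (brighter)
for n,bs,hs,v in [("green",(188,258,212,286),[(55,85)],110),("yel",(203,234,226,262),[(18,32)],180),("red",(220,215,240,242),[(0,6),(174,180)],150)]:
    a=blob(s,bs,hs,110,v);print(n,a[0],a[1],onz("scene",*a[0],.052))
# well
a=blob(t,(150,170,175,192),[(0,180)],0,110);b=blob(s,(300,118,325,133),[(0,180)],0,140);print("well",a[0],a[1],b[0],b[1],onz("top",*a[0],.134),onz("scene",*b[0],.134))
E
```

```text
blue [270.9474 117.6316] [ 4  8  5  5 19] [161.5517 225.4138] [ 4  8  6  6 29] (array([0.4602, 0.2333, 0.1459]), np.float64(0.0012053288179466333))
orange [267.1071 123.6429] [ 6  6  7  6 28] [175.027  224.8378] [ 4  7  7  7 37] (array([0.4676, 0.1939, 0.1472]), np.float64(0.0026071402000469026))
[[67, 148, 126], [67, 152, 124], [67, 150, 124], [66, 125, 126], [66, 91, 121]] [ 67 158 124] [ 67 159  88] [[68, 170, 51], [67, 207, 79], [68, 223, 72], [69, 215, 77], [69, 198, 81], [71, 245, 74], [54, 141, 74]]
green [336. 220.] [  6   5  11  11 105] [ 0.5585 -0.3014  0.052 ] [ 0.5596 -0.3027  0.045 ]
yel [310.972  221.2168] [  2   3  14  14 143] [ 0.5439 -0.2211  0.052 ] [ 0.5449 -0.2221  0.045 ]
red [286.8905 219.2701] [  3   3  13  14 137] [ 0.54   -0.1429  0.052 ] [ 0.5409 -0.1434  0.045 ]
green [198.0327 267.2092] [  3   3  15  13 153] [ 0.5595 -0.3026  0.052 ]
yel [212.3092 242.4145] [  2   3  16  12 152] [ 0.544  -0.2225  0.052 ]
red [228.2881 222.3644] [  2   3  15  10 118] [ 0.5403 -0.1446  0.052 ]Traceback (most recent call last):
  File "<stdin>", line 14, in <module>
  File "h.py", line 20, in blob
    i=1+np.argmax(st[1:,4]);return ce[i]+[x0,y0],st[i],(l==i)
        ~~~~~~~~~^^^^^^^^^^
    return _wrapfunc(a, 'argmax', axis=axis, out=out, **kwds)
    return bound(*args, **kwds)
ValueError: attempt to get argmax of an empty sequence
```

Run:
```python
from h import *
np.set_printoptions(precision=4,suppress=True)
s=cv2.imread("pics/scene0.png");t=cv2.imread("pics/top0.png")
a=blob(t,(150,170,175,192),[(0,180)],0,75);print(a[0],a[1],onz("top",*a[0],.134))
b=blob(s,(300,118,325,133),[(0,180)],0,120);print(b[0],b[1],onz("scene",*b[0],.134))
w=blob(t,(140,215,156,235),[(0,180)],0,75);w2=blob(s,(268,106,281,114),[(0,180)],0,110)
print(w[0],w[1],w2[0],w2[1],tri(w2[0],w[0]))
# grey value maps
print(cv2.cvtColor(t,cv2.COLOR_BGR2GRAY)[218:233,142:186])
def up(im,x0,y0,x1,y1,k,n): cv2.imwrite(n,cv2.resize(im[y0:y1,x0:x1],None,fx=k,fy=k,interpolation=cv2.INTER_NEAREST))
up(cv2.convertScaleAbs(t,alpha=2),120,140,200,250,7,"pics/d1.png")
up(cv2.convertScaleAbs(s,alpha=1.5),250,65,360,180,6,"pics/d2.png")
```

```text
[162.2545 181.6606] [  5   5  15  14 165] [0.5942 0.2582 0.134 ]
[312.0192 125.9038] [ 6  6 13  5 52] [0.5876 0.2669 0.134 ]
[143.8438 232.4688] [ 0 12 10  8 32] [273.3111 109.1333] [ 0  0 13  8 90] (array([0.436 , 0.2851, 0.1428]), np.float64(0.00922918917846658))
[[ 47  51  52  52  52  43  36  40  44  49  52  51  49  52  51  52  49  39
   28  27  24  27  31  42  47  51  51  48  50  47  31  18  14   7   8  15
   24  34  44  51  50  49  49  42]
 [ 49  48  52  40  36  27  16  19  21  27  31  43  52  44  53  39  32  22
    7   5  12   6   8  18  31  47  52  48  44  30  10   7   1   3  11   2
    0  15  31  46  50  47  50  42]
 [ 53  47  40  23  20   2   7   8   0   6  12  29  49  51  46  35   8   7
    1   6   0   4   5   0  16  32  44  48  36  10   1   1   1   2   1   0
    3   5  23  43  47  51  51  47]
 [ 51  46  22   9   1   3   3   6   0   6   2  16  30  48  41  16   6   5
    7   8  12   4   0   0   7  23  41  43  19   7   0   4  21  27  18  16
    5   3   5  24  47  48  47  41]
 [ 47  32   1   1   8  14  14  21   6   0   3   7  19  42  41  16   1   4
    7  12  15   8   9   1   
[... 1211 characters left out ...]
7  45  15   4  22  36  36  35  33  30  25
   14  22  17  15  15  17  29  41  35  32  36  39  40  40  34  39  32  38
   40  38  38  38  41  41  40  39]
 [ 39  40  34  32  23  36  37  33  30  40  38  39  41  41  43  37  42  39
   37  41  37  35  37  43  42  50  52  45  50  49  47  49  48  45  43  49
   55  39  32  35  49  30  31  45]
 [ 45  43  40  38  47  50  50  51  47  50  49  46  44  55  49  50  40  43
   42  50  56  55  54  58  56  60  69  61  68  58  48  41  43  42  46  48
   68  44  17  39  61  32  18  48]
 [ 76  72  70  72  79  94  97  78  50  32  30  21  34  64  72  66  48  38
   41  65  76  75  74  73  72  76  80  70  64  49  38  37  35  39  34  48
   74  51  18  44  68  34  18  49]]
```

```bash
sleep 0
```

```text
(no output)
```

View pics/d1.png

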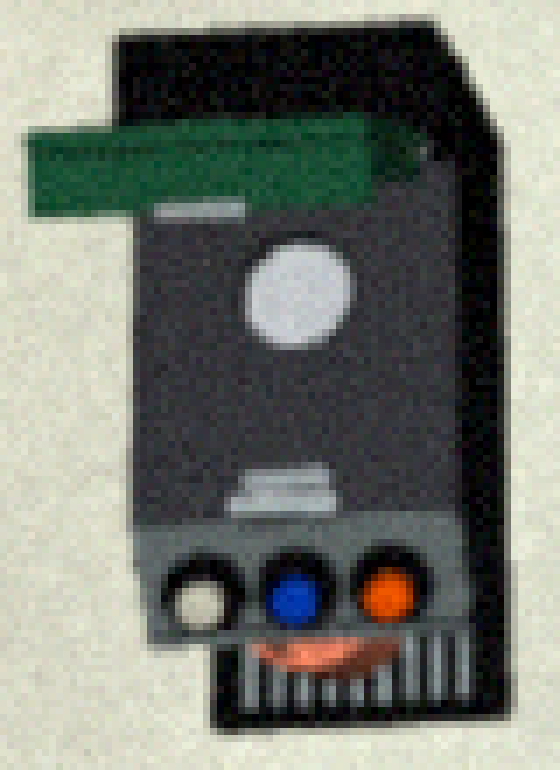

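View pics/d2.png

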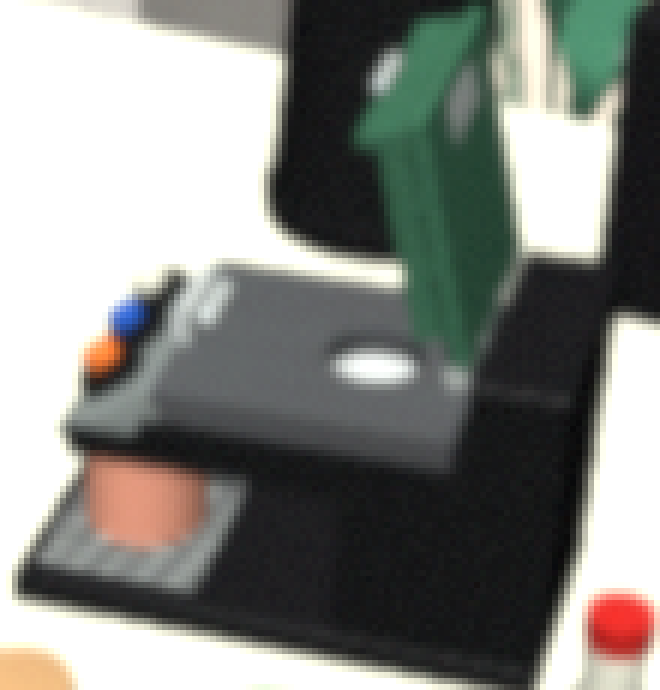

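Run:
```python
from h import *
np.set_printoptions(precision=4,suppress=True)
W=np.array([.5927,.2555])
for z in(.0,.012):
    a=onz("top",150.4,244.5,z);b=onz("top",192.8,242.3,z);m=(a+b)/2
    d=a-b;print(z,a,b,np.linalg.norm(d),"yaw edge",np.degrees(np.arctan2(-d[0],d[1])),"mid",m,np.linalg.norm(W-m[:2]),"yaw",np.degrees(np.arctan2(*(W-m[:2])[::-1])))
    # scene base front-left..: d2 corners (18,600)?,(540,685)
    p=onz("scene",250+18/6,65+590/6,z);q=onz("scene",250+540/6,65+685/6,z);print("scene side",p,q,np.linalg.norm(p-q),np.degrees(np.arctan2(*(q-p)[1::-1])))
B=np.array([.4602,.2333]);d=W-B;print("blue->well",np.linalg.norm(d),np.degrees(np.arctan2(d[1],d[0])))
o=[]
for c in(149,):
    pass
```

```text
0.0 [0.4035 0.2947 0.    ] [0.4291 0.156  0.    ] 0.1410756628671874 yaw edge 10.481698030876274 mid [0.4163 0.2253 0.    ] 0.17897102621642774 yaw 9.69921966366254
scene side [0.4286 0.1661 0.    ] [ 0.7114  0.2231 -0.    ] 0.288481552760569 11.38777791542468
0.012 [0.4031 0.2915 0.012 ] [0.4286 0.154  0.012 ] 0.13977319939258212 yaw edge 10.481698030876268 mid [0.4159 0.2228 0.012 ] 0.17984569788610813 yaw 10.490920535670044
scene side [0.4372 0.1525 0.012 ] [0.7158 0.2087 0.012 ] 0.28420236709744334 11.38777791542468
blue->well 0.13434690171343738 9.51140081283453
```

```bash
cat >> h.py <<'E'
from scipy.spatial.transform import Rotation as Ro
YAW=np.radians(10.3);XM=np.array([np.cos(YAW),np.sin(YAW),0]);YM=np.array([-np.sin(YAW),np.cos(YAW),0]);ZM=np.array([0,0,1.])
W=np.array([.5927,.2555,.134])
def M(x,y,z): return np.array([W[0],W[1],0])+(x-.020)*XM+y*YM+z*ZM   # machine coords -> world
def toM(p): d=np.array(p)-[W[0],W[1],0];return np.array([d@XM+.020,d@YM,p[2]])
def Rt(tilt):
    s,c=np.sin(np.radians(tilt)),np.cos(np.radians(tilt));z=s*XM-c*ZM;return np.c_[np.cross(YM,z),YM,z]
def st():
    o=arm.get_obs();q=o["orientation"];return o,Ro.from_quat([q[1],q[2],q[3],q[0]]).as_matrix()
def go(p,tilt=36):
    o,R=st();print("t",o["time"],"pos",o["position"].round(4),"M",toM(o["position"]).round(4),"w",round(o["width"],3),"F",o["ft_force"].round(1),"q",o["joint_pos"].round(2))
    print("turn",Ro.from_matrix(R.T@Rt(tilt)).as_rotvec().round(4),"shift",(R.T@(np.array(p)-o["position"])).round(4))
E
python3 -m inch '[[[0,0,-0.143],[0,0,0],0],[[0,0,-0.143],[0,0,0],0],[[0,0,-0.143],[0,0,0],0],[[0,0,0],[-0.05,-0.03,0],75],[[0,0,0],[0,-0.06,0],75]]' 40
python3 - <<'E'
from h import *
go([.45,-.30,.2])
E
```

```text
time: 0.72
position: [0.1974, 0.4304, 0.2305]
orientation: [0.001, -0.089, 0.996, 0.0]
ft_force: [0.3, -0.8, 0.2]
width: 0.707
t 0.725 pos [0.1974 0.4304 0.2305] M [-0.3376  0.2428  0.2305] w 0.707 F [ 0.3 -0.8  0.2] q [ 1.14  0.17 -0.26  1.14 -0.    0.96]
turn [ 2.000e-04 -6.268e-01 -1.100e-03] shift [-0.1186 -0.7637  0.0302]
```

```bash
python3 -m inch '[[[0,0,0],[-0.01,-0.06,0],75],[[0,0,0],[-0.01,-0.06,0],75],[[0,0,0],[-0.01,-0.06,0],75],[[0,0,0],[-0.01,-0.06,0],75],[[0,0,0],[-0.01,-0.06,0],75]]'
python3 -m inch '[[[0,0,0],[0,-0.06,0],75],[[0,0,0],[0,-0.06,0],75],[[0,0,0],[0,-0.06,0],75],[[0,0,0],[0,-0.06,0],75],[[0,0,0],[0,-0.06,0],75]]'
python3 - <<'E'
from h import *
go([.45,-.30,.2])
E
python3 -m inch '[[[0,-0.157,0],[0,0,0],75],[[0,-0.157,0],[0,0,0],75],[[0,-0.157,0],[0,0,0],75],[[0,-0.157,0],[0,0,0],75],[[0,0,0],[0,0,0],75]]'
python3 - <<'E'
from h import *
go([.45,-.32,.15])
E
```

```text
time: 1.35
position: [0.2978, 0.141, 0.2312]
orientation: [0.0, -0.09, 0.996, 0.0]
ft_force: [1.7, 0.8, 0.3]
width: 0.704
time: 1.98
position: [0.3509, -0.1545, 0.2312]
orientation: [0.0, -0.089, 0.996, 0.0]
ft_force: [1.5, 0.0, -0.3]
width: 0.706
t 1.975 pos [ 0.3509 -0.1545  0.2312] M [-0.2912 -0.3601  0.2312] w 0.706 F [ 1.5  0.  -0.3] q [-0.42  0.02 -0.43  1.12  0.   -0.59]
turn [-2.000e-04 -6.278e-01 -1.300e-03] shift [-0.0717 -0.1608  0.0313]
time: 2.6
position: [0.3477, -0.1515, 0.2285]
orientation: [0.306, -0.082, 0.948, 0.029]
ft_force: [0.1, -0.5, -0.6]
width: 0.706
t 2.6 pos [ 0.3477 -0.1515  0.2285] M [-0.2939 -0.3567  0.2285] w 0.706 F [ 0.1 -0.5 -0.6] q [-0.85 -0.27 -0.86  0.63  0.52 -0.92]
turn [-0.0001 -0.0042 -0.0079] shift [-0.0129 -0.1839  0.1049]
```

Run:
```python
from h import *
R=Rt(36);T=np.array([.567,-.3006,.030]);print(T-.1*R[:,2])
go(T-.1*R[:,2])
```

```text
[ 0.50916869 -0.31110973  0.1109017 ]
t 2.6 pos [ 0.3477 -0.1515  0.2285] M [-0.2939 -0.3567  0.2285] w 0.706 F [ 0.1 -0.5 -0.6] q [-0.85 -0.27 -0.86  0.63  0.52 -0.92]
turn [-0.0001 -0.0042 -0.0079] shift [-0.0386 -0.1856  0.1716]
```

```bash
python3 -m inch '[[[0,0,-0.007],[-0.01,-0.046,0.03],75],[[0,-0.004,0],[-0.01,-0.046,0.035],75],[[0,0,0],[-0.01,-0.047,0.035],75],[[0,0,0],[-0.009,-0.046,0.035],75],[[0,0,0],[0,0,0.036],75]]'
python3 -m inch '[[[0,0,0],[0,0,0],75]]'
python3 - <<'E'
from h import *
go([.567,-.3006,.030])
im=arm.snapshot("scene")[:,:,::-1];cv2.imwrite("pics/e1.png",cv2.resize(im[190:320,130:300],None,fx=4,fy=4,interpolation=cv2.INTER_CUBIC))
E
```

```text
time: 3.22
position: [0.5209, -0.3151, 0.1173]
orientation: [0.31, -0.089, 0.946, 0.024]
ft_force: [0.0, 0.3, 0.2]
width: 0.706
time: 3.35
position: [0.5167, -0.309, 0.114]
orientation: [0.307, -0.089, 0.947, 0.029]
ft_force: [-0.4, 0.3, 0.5]
width: 0.707
t 3.35 pos [ 0.5167 -0.309   0.114 ] M [-0.1557 -0.5418  0.114 ] w 0.707 F [-0.4  0.3  0.5] q [-0.8   0.28 -0.66  0.25  0.51 -0.89]
turn [ 0.0046 -0.0004  0.0071] shift [ 0.0081 -0.0011  0.0979]
```

View pics/e1.png

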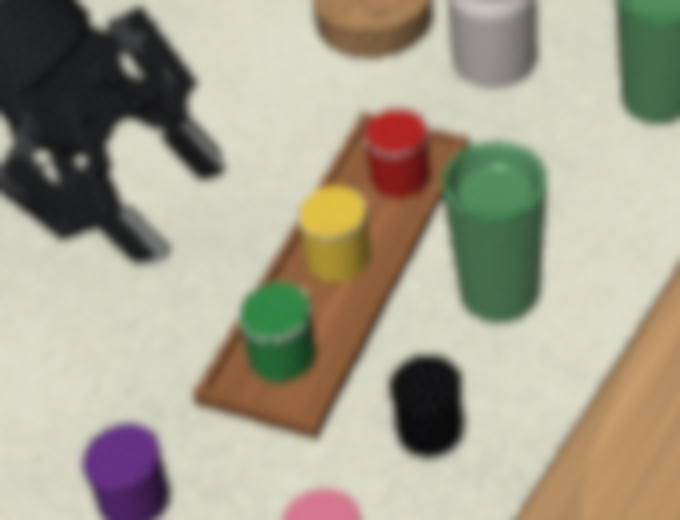

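The open fingers sit up and left of the green pod (crop (145,250) and (205,170)), and the pod stands alone at (278,330) ahead of them. I'll advance along the tool axis.

```bash
python3 -m inch '[[[0.004,0,0.007],[0.003,0,0.02],75],[[0,0,0],[0.003,0,0.02],75],[[0,0,0],[0.002,-0.001,0.02],75],[[0,0,0],[0,0,0],75]]'
python3 - <<'E'
from h import *
go([.567,-.3006,.030])
for n,b in (("scene",(190,320,130,300)),("top",(170,270,260,400))):
    im=arm.snapshot(n)[:,:,::-1];cv2.imwrite(f"pics/e2{n}.png",cv2.resize(im[b[0]:b[1],b[2]:b[3]],None,fx=4,fy=4,interpolation=cv2.INTER_CUBIC))
E
```

```text
time: 3.9
position: [0.5441, -0.3059, 0.0638]
orientation: [0.309, -0.085, 0.947, 0.026]
ft_force: [-1.0, 0.0, -0.1]
width: 0.706
t 3.9 pos [ 0.5441 -0.3059  0.0638] M [-0.1282 -0.5436  0.0638] w 0.706 F [-1.   0.  -0.1] q [-0.76  0.38 -0.7   0.08  0.49 -0.83]
turn [-0.0034  0.0028  0.0003] shift [0.001  0.0012 0.0412]
```

View pics/e2scene.png

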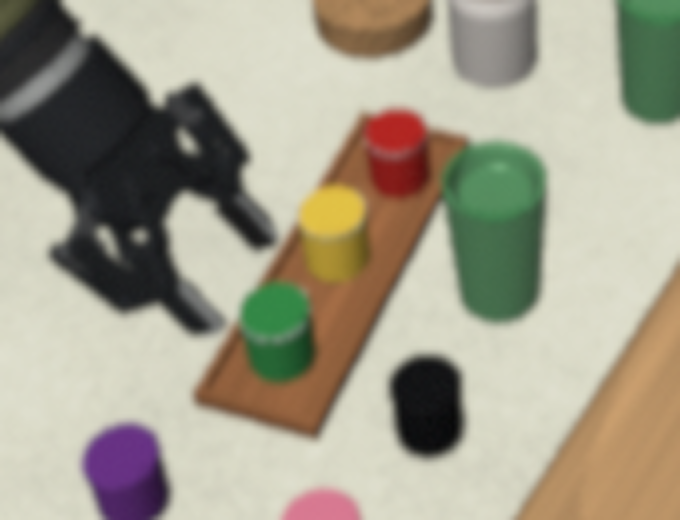

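View pics/e2top.png

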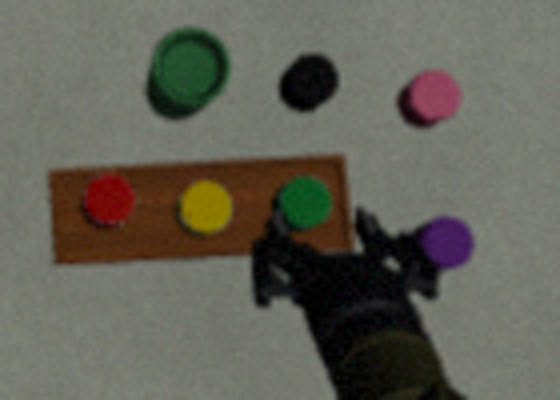

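Run:
```python
from h import *
o,R=st();p=o["position"]
for n,c in(("scene",(130,190)),("top",(260,170))):
    f=lambda q:((proj(n,q)-c)*4).round(0)
    print(n,"tcp",f(p),"tips",[f(p-R[:,2]*.008+s*R[:,1]*.037) for s in(1,-1)],"pod top",f([.559,-.302,.052]))
```

```text
scene tcp [244. 290.] tips [array([264., 235.]), array([205., 329.])] pod top [272. 308.]
top tcp [312. 217.] tips [array([268., 224.]), array([361., 219.])] pod top [305. 200.]
```

```bash
python3 -m inch '[[[-0.003,0.003,0],[0,0.001,0.02],75],[[0,0,0],[0,0.001,0.021],75],[[0,0,0],[0,0,0],75],[[0,0,0],[0,0,0],75]]'
python3 - <<'E'
from h import *
go([.568,-.3005,.030])
for n,b in (("scene",(190,320,130,300)),("top",(170,270,260,400))):
    im=arm.snapshot(n)[:,:,::-1];cv2.imwrite(f"pics/e3{n}.png",cv2.resize(im[b[0]:b[1],b[2]:b[3]],None,fx=4,fy=4,interpolation=cv2.INTER_CUBIC))
E
```

```text
time: 4.5
position: [0.5673, -0.3008, 0.0316]
orientation: [0.308, -0.085, 0.947, 0.027]
ft_force: [0.2, -0.2, 0.4]
width: 0.709
t 4.5 pos [ 0.5673 -0.3008  0.0316] M [-0.1045 -0.5428  0.0316] w 0.709 F [ 0.2 -0.2  0.4] q [-0.72  0.45 -0.71 -0.01  0.48 -0.79]
turn [-0.0021  0.0013 -0.0001] shift [0.0003 0.0001 0.0018]
```

View pics/e3scene.png

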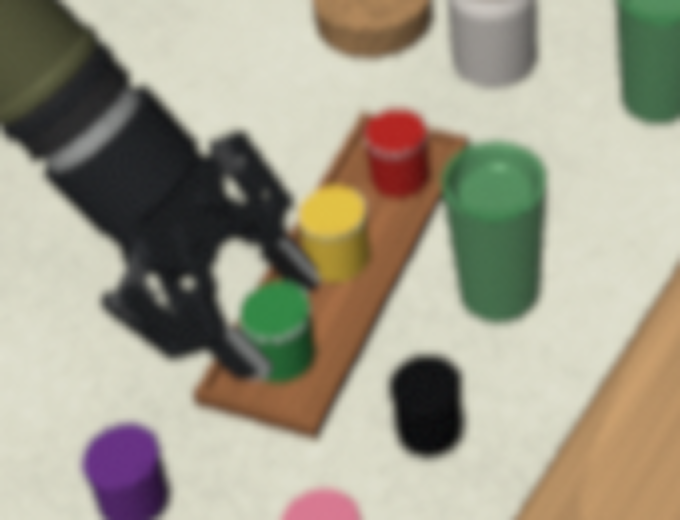

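View pics/e3top.png

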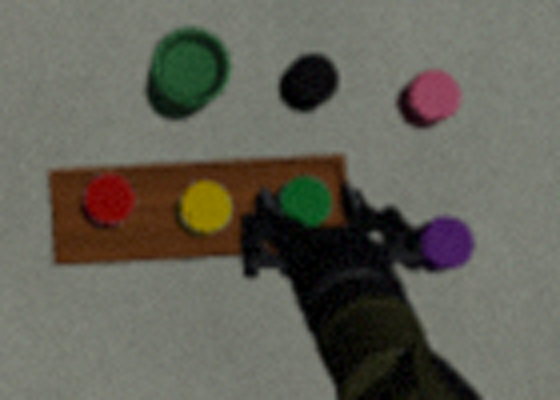

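```bash
python3 -m inch '[[[0,0,0],[0,0,0.002],100],[[0,0,0],[0,0,0],150],[[0,0,0],[0,0,0],180],[[0,0,0],[0,0,0],180],[[0,0,0],[0,0,0],180]]' 40
python3 -m inch '[[[0,0,0],[0,0,0],180],[[0,0,0],[0,0,0],180]]'
python3 - <<'E'
from h import *
go([.568,-.3005,.060])
E
```

```text
time: 5.22
position: [0.5687, -0.3005, 0.0294]
orientation: [0.309, -0.085, 0.947, 0.027]
ft_force: [-3.2, 0.3, 6.9]
width: 0.482
time: 5.48
position: [0.5687, -0.3005, 0.0294]
orientation: [0.309, -0.085, 0.947, 0.027]
ft_force: [-3.3, -0.5, 4.8]
width: 0.477
t 5.475 pos [ 0.5687 -0.3005  0.0294] M [-0.103  -0.5427  0.0294] w 0.477 F [-3.3 -0.5  4.8] q [-0.72  0.45 -0.71 -0.02  0.48 -0.79]
turn [-0.002   0.0016 -0.0001] shift [-0.0174  0.0001 -0.0251]
```

```bash
python3 -m inch '[[[0,0,0],[-0.006,0,-0.008],180],[[0,0,0],[-0.012,0,-0.016],180],[[0,0,0],[-0.012,0,-0.016],180],[[0,0,0],[0,0,0],180]]'
python3 - <<'E'
from h import *
go([.568,-.3005,.060])
for n,b in (("scene",(190,320,130,300)),("top",(170,270,260,400))):
    im=arm.snapshot(n)[:,:,::-1];cv2.imwrite(f"pics/e4{n}.png",cv2.resize(im[b[0]:b[1],b[2]:b[3]],None,fx=4,fy=4,interpolation=cv2.INTER_CUBIC))
E
```

```text
time: 5.98
position: [0.5702, -0.3008, 0.0808]
orientation: [0.309, -0.085, 0.947, 0.026]
ft_force: [-0.2, -0.8, 0.1]
width: 0.475
t 5.975 pos [ 0.5702 -0.3008  0.0808] M [-0.1016 -0.5433  0.0808] w 0.475 F [-0.2 -0.8  0.1] q [-0.72  0.37 -0.65  0.12  0.48 -0.79]
turn [-0.0036  0.0028  0.0014] shift [0.014  0.0008 0.0156]
```

View pics/e4scene.png

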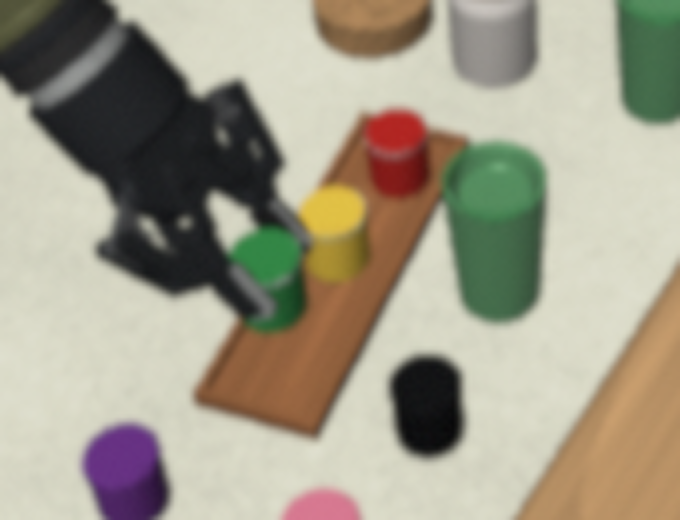

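View pics/e4top.png

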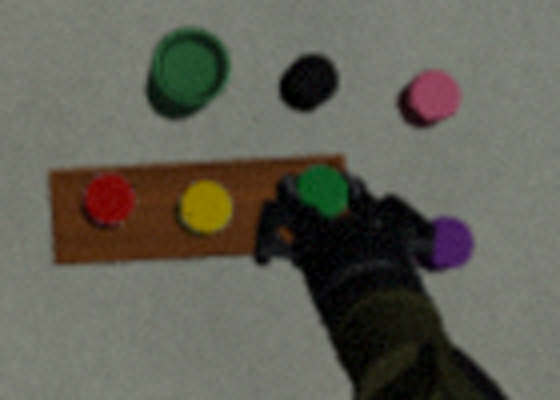

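The pod is held and lifted upright, with its top at scene-crop (268,258) and top-crop (323,190). The red and yellow pods haven't moved. Next I'll measure the pod's offset from the TCP.

Run:
```python
from h import *
np.set_printoptions(precision=4,suppress=True)
o,R=st();P=o["position"]
a=onz("top",260+323.5/4,170+190/4,.1034);b=onz("scene",130+268/4,190+257/4,.1034)
print(a,b,toM(a)-toM(P),toM(b)-toM(P))
go(M(-.10,0,.30))
```

```text
[ 0.5606 -0.3056  0.1034] [ 0.5658 -0.3042  0.1034] [-0.0092 -0.0044  0.0249] [-0.0038 -0.0039  0.0249]
t 6.075 pos [ 0.5688 -0.2997  0.0785] M [-0.1028 -0.542   0.0785] w 0.477 F [-0.1  0.7 -0.3] q [-0.72  0.37 -0.65  0.12  0.48 -0.79]
turn [-0.0011  0.     -0.0006] shift [-0.1321  0.5419 -0.1782]
```

```bash
python3 -m inch '[[[0,0,0],[-0.027,0,-0.036],180],[[0,0,0],[-0.027,0.01,-0.036],180],[[0,0,0],[-0.027,0.04,-0.036],180],[[0,0,0],[-0.01,0.055,-0.014],180],[[0,0,0],[-0.008,0.055,-0.011],180]]'
python3 -m inch '[[[0,0,0],[-0.008,0.055,-0.011],180],[[0,0,0],[-0.008,0.055,-0.011],180],[[0,0,0],[-0.008,0.055,-0.011],180],[[0,0,0],[0,0.055,0],180],[[0,0,0],[0,0.055,0],180]]'
python3 - <<'E'
from h import *
go(M(-.10,0,.24))
E
```

```text
time: 6.7
position: [0.5418, -0.1408, 0.2443]
orientation: [0.308, -0.084, 0.947, 0.027]
ft_force: [1.3, 0.2, -0.1]
width: 0.478
time: 7.32
position: [0.4923, 0.1299, 0.2841]
orientation: [0.308, -0.085, 0.947, 0.027]
ft_force: [0.9, 0.1, -0.5]
width: 0.479
t 7.325 pos [0.4923 0.1299 0.2841] M [-0.1012 -0.1056  0.2841] w 0.479 F [ 0.9  0.1 -0.5] q [ 0.31 -0.21 -0.71  0.45 -0.08  0.1 ]
turn [-0.0015 -0.0004 -0.0006] shift [0.0249 0.1056 0.0362]
```

```bash
python3 -m inch '[[[0,0,0],[0,0.05,0],180],[[0,0,0],[0.01,0.05,0.014],180],[[0,0,0],[0.015,0.005,0.022],180],[[0,0,0],[0,0,0],180]]'
python3 - <<'E'
from h import *
go(M(.028,0,.2135))
np.set_printoptions(precision=4,suppress=True)
o,R=st();P=o["position"];print(P)
for n,b in (("scene",(40,190,240,370)),("top",(130,260,100,220))):
    im=arm.snapshot(n)[:,:,::-1];cv2.imwrite(f"pics/f1{n}.png",cv2.resize(im[b[0]:b[1],b[2]:b[3]],None,fx=4,fy=4,interpolation=cv2.INTER_CUBIC))
E
```

```text
time: 7.82
position: [0.473, 0.2315, 0.2366]
orientation: [0.304, -0.087, 0.948, 0.026]
ft_force: [-1.0, -0.4, -0.8]
width: 0.476
t 7.825 pos [0.473  0.2315 0.2366] M [-0.1021 -0.0022  0.2366] w 0.476 F [-1.  -0.4 -0.8] q [ 0.6  -0.1  -0.75  0.35 -0.24  0.35]
turn [-0.0028 -0.0073  0.0035] shift [-0.0924  0.0022  0.0945]
[0.473  0.2315 0.2366]
```

View pics/f1scene.png

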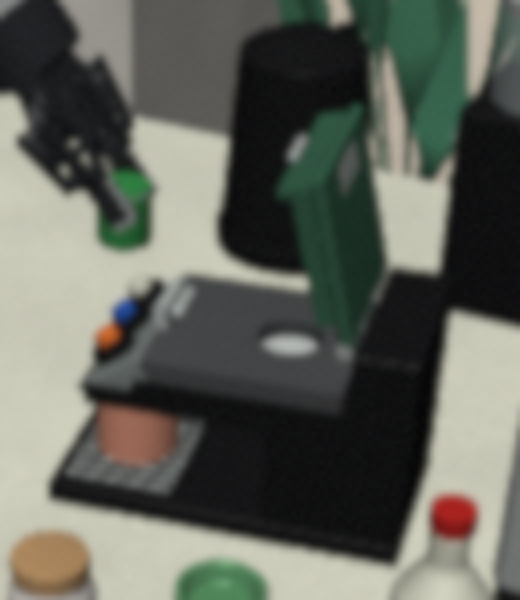

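View pics/f1top.png

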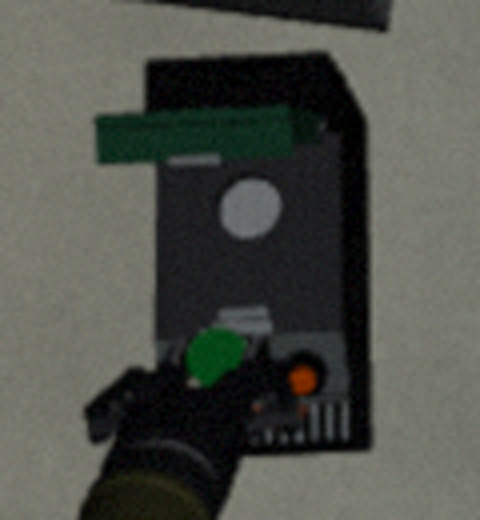

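Run:
```python
from h import *
np.set_printoptions(precision=4,suppress=True)
for n,a,b in(("outer",(319.5,90),(172.5,157)),("free",(310.5,87.5),(173,168.7))):
    p,e=tri(a,b);m=toM(p);print(n,m,e,"ang",np.arctan2(m[2]-.184,.070-m[0]))
P=np.array([.473,.2315,.2366])
a=onz("top",154,219.25,.2592);b=onz("scene",272,86.5,.2592);print(toM(a)-toM(P),toM(b)-toM(P),tri((272,86.5),(154,219.25)))
go(M(.028,0,.2135))
```

```text
outer [ 0.0488 -0.0633  0.2968] 0.0029742478622149016 ang 1.385188913887537
free [ 0.0197 -0.063   0.2983] 0.005254263331813512 ang 1.1565050190055661
[-0.0089 -0.0021  0.0226] [-0.0032 -0.0081  0.0226] (array([0.4661, 0.2299, 0.2546]), np.float64(0.0025020244865564963))
t 7.925 pos [0.4755 0.2314 0.2404] M [-0.0996 -0.0027  0.2404] w 0.482 F [0.3 0.3 0.1] q [ 0.6  -0.11 -0.75  0.35 -0.24  0.35]
turn [-0.0024 -0.001  -0.0002] shift [-0.0875  0.003   0.0967]
```

```bash
python3 -m inch '[[[0,0,0],[-0.029,0.002,0.032],180],[[0,0,0],[-0.029,0.001,0.032],180],[[0,0,0],[-0.02,0.001,0.022],180],[[0,0,0],[-0.01,0,0.011],180],[[0,0,0],[0,0,0],180]]'
python3 -m inch '[[[0,0,0],[0,0,0],180]]'
python3 - <<'E'
from h import *
go(M(.029,0.0015,.1585))
for n,b in (("scene",(40,190,240,370)),("top",(130,260,100,220))):
    im=arm.snapshot(n)[:,:,::-1];cv2.imwrite(f"pics/f2{n}.png",cv2.resize(im[b[0]:b[1],b[2]:b[3]],None,fx=4,fy=4,interpolation=cv2.INTER_CUBIC))
E
```

```text
time: 8.55
position: [0.6022, 0.2579, 0.215]
orientation: [0.308, -0.084, 0.947, 0.027]
ft_force: [-0.8, 0.1, -1.3]
width: 0.476
time: 8.68
position: [0.6005, 0.2581, 0.2147]
orientation: [0.308, -0.085, 0.947, 0.027]
ft_force: [0.2, -0.3, -0.0]
width: 0.479
t 8.675 pos [0.6005 0.2581 0.2147] M [0.0281 0.0012 0.2147] w 0.479 F [ 0.2 -0.3 -0. ] q [ 0.5   0.13 -0.59  0.25 -0.19  0.26]
turn [-0.0016  0.0001 -0.0007] shift [0.0323 0.0004 0.046 ]
```

View pics/f2scene.png

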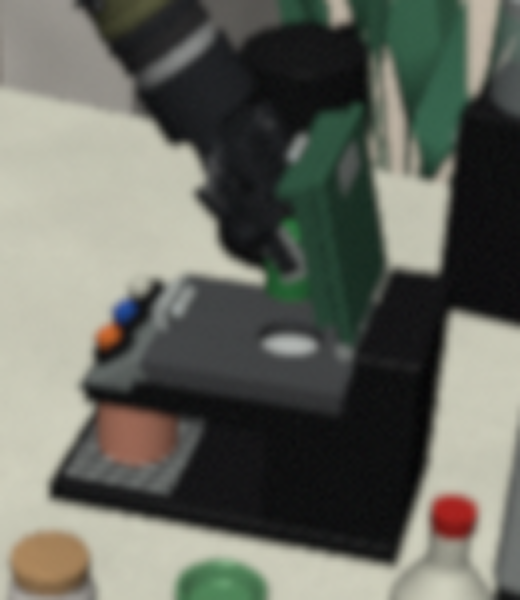

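View pics/f2top.png

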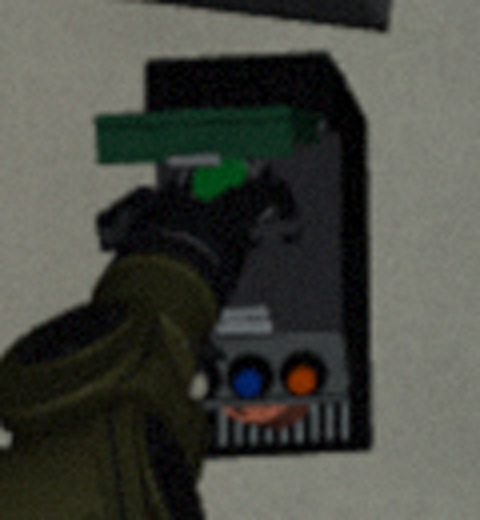

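Run:
```python
from h import *
P=st()[0]["position"]
m=toM(P)
for n,c in(("scene",(240,40)),("top",(100,130))):
    f=lambda x,y,z:((proj(n,M(x,y,z))-c)*4).round(0)
    print(n,"top c/-y/+y edge",[f(m[0]-.009,m[1]-.0015+d,m[2]+.0226) for d in(0,-.021,.021)],"bottom -y,front,back",[f(m[0]-.009+a,m[1]-.0015+b,m[2]-.0234) for a,b in((0,0),(0,-.021),(-.021,0),(.021,0))],"well rim",f(.02,0,.15),"flr",f(.02,0,.134),"hingeR",f(.07,-.065,.184))
```

```text
scene top c/-y/+y edge [array([295., 230.]), array([288., 243.]), array([302., 217.])] bottom -y,front,back [array([291., 286.]), array([284., 300.]), array([264., 282.]), array([319., 290.])] well rim [289. 334.] flr [288. 352.] hingeR [338. 350.]
top top c/-y/+y edge [array([219., 178.]), array([248., 177.]), array([189., 179.])] bottom -y,front,back [array([234., 193.]), array([263., 192.]), array([234., 221.]), array([234., 165.])] well rim [247. 204.] flr [252. 209.] hingeR [324. 125.]
```

Run:
```python
from h import *
s=cv2.cvtColor(cv2.imread("pics/scene0.png"),cv2.COLOR_BGR2GRAY);print(s[116:136,300:326])
f=lambda n,x,y,z:proj(n,M(x,y,z)).round(1)
for n in("scene","top"):
  print(n,"rim f/b/-y/+y",[f(n,.02+a,b,.15) for a,b in((-.025,0),(.025,0),(0,-.025),(0,.025))])
  print("deck corners",[f(n,a,b,.15) for a,b in((-.08,-.07),(.075,-.07),(-.08,.07),(-.08,-.065))])
  print("base",[f(n,a,b,0) for a,b in((-.16,-.07),(.13,-.07),(-.16,.07))])
```

```text
[[ 67  66  67  67  68  66  67  67  66  67  67  67  67  66  67  67  66  64
   59  56  55  54  50  49  51  52]
 [ 68  67  68  67  67  67  67  67  65  67  67  67  68  66  66  66  66  64
   60  57  55  55  51  50  51  53]
 [ 66  68  68  68  68  67  67  67  66  66  66  67  66  67  66  66  66  65
   62  57  57  56  52  50  52  54]
 [ 69  68  68  68  67  67  66  64  64  65  63  64  63  63  64  65  66  66
   62  58  56  56  52  51  51  53]
 [ 69  68  68  69  67  64  61  58  57  56  57  57  58  58  58  60  61  61
   60  58  56  57  56  54  52  53]
 [ 68  68  68  68  65  58  52  49  48  50  51  53  53  54  54  54  54  57
   56  56  58  60  61  57  52  54]
 [ 68  68  67  65  59  50  46  47  52  57  61  63  64  64  60  56  54  51
   50  50  55  61  63  60  55  53]
 [ 68  67  66  63  56  49  54  68  81  93 100 102 102  99  93  86  77  64
   53  48  52  61  64  61  54  52]
 [ 67  67  66  63  61  68  89 110 126 139 143 146 146 144 138 130 119 101
   77  56  52  62  65  63  58  56]
 [ 68  67  67  65  69  91 121 143 158 166 170 171 171 170 167 162 154 138
  112  77  59  62  67  68  70  68]
 [ 67  68 
[... 966 characters left out ...]
 65]
 [ 56  57  57  57  59  60  61  62  65  64  64  65  66  66  66  68  67  66
   68  67  68  67  67  67  67  64]]
scene rim f/b/-y/+y [array([304.3, 122.3]), array([320.3, 124.8]), array([310.2, 127.7]), array([314.3, 119.5])]
deck corners [array([274. , 130.1]), array([324.9, 138.7]), array([287.5, 107.9]), array([274.5, 129.2])]
base [array([251.1, 165.2]), array([338.6, 182.4]), array([265. , 142.4])]
top rim f/b/-y/+y [array([161.8, 189.1]), array([161.8, 173.1]), array([170. , 180.7]), array([153.6, 181.5])]
deck corners [array([185.2, 212.5]), array([184.6, 162.7]), array([138.3, 214.7]), array([183.5, 212.6])]
base [array([193.2, 242.7]), array([191.9, 159. ]), array([151.1, 244.7])]
```

```bash
python3 -m inch '[[[0,0,0],[0.008,0,0.011],180],[[0,0,0],[0.008,0,0.011],180],[[0,0,0],[0.005,0,0.009],180],[[0,0,0],[0,0,0],180],[[0,0,0],[0,0,0],180]]'
python3 - <<'E'
from h import *
go(M(.029,0.0012,.1585))
for n,b in (("scene",(90,160,280,350)),("top",(150,210,130,200))):
    im=arm.snapshot(n)[:,:,::-1];cv2.imwrite(f"pics/f3{n}.png",cv2.resize(cv2.convertScaleAbs(im[b[0]:b[1],b[2]:b[3]],alpha=1.5),None,fx=8,fy=8,interpolation=cv2.INTER_CUBIC))
E
```

```text
time: 9.4
position: [0.6028, 0.2592, 0.1777]
orientation: [0.309, -0.085, 0.947, 0.027]
ft_force: [0.1, -0.1, 0.4]
width: 0.48
t 9.4 pos [0.6028 0.2592 0.1777] M [0.0306 0.0018 0.1777] w 0.48 F [ 0.1 -0.1  0.4] q [ 0.5   0.17 -0.65  0.15 -0.19  0.26]
turn [-0.001   0.0016 -0.0005] shift [ 0.0127 -0.0006  0.0146]
```

View pics/f3scene.png

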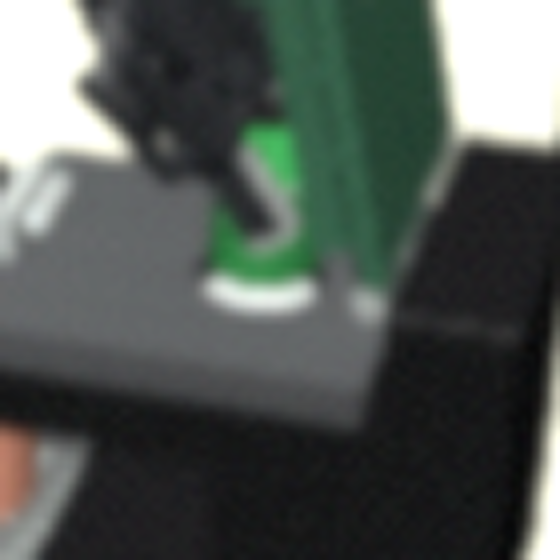

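View pics/f3top.png

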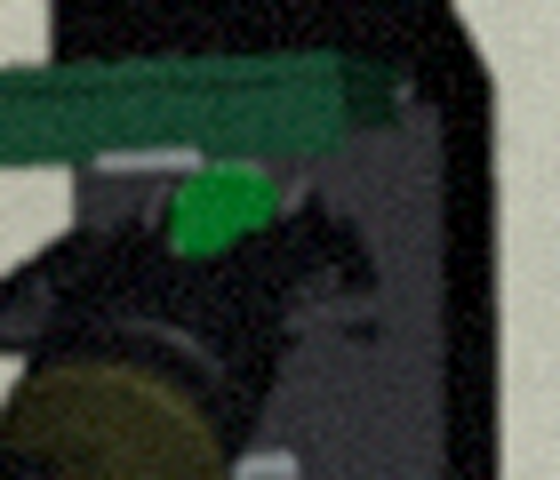

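Scene crop: the pod's bottom (x 210–318) hangs just over the well (x 200–318), about 1.5 mm too far back. I'll correct that and lower it.

```bash
python3 -m inch '[[[0,0,0],[0.0018,-0.0005,-0.0014],180],[[0,0,0],[0.002,0,0.003],180],[[0,0,0],[0.002,0,0.003],180],[[0,0,0],[0,0,0],180]]'
python3 - <<'E'
from h import *
go(M(.029,0.0012,.1585))
E
python3 -m inch '[[[0,0,0],[0.003,0,0.004],180],[[0,0,0],[0.002,0,0.003],180],[[0,0,0],[0,0,0],180]]'
python3 - <<'E'
from h import *
go(M(.029,0.0012,.1585))
E
```

```text
time: 10.0
position: [0.6004, 0.2578, 0.1692]
orientation: [0.308, -0.085, 0.947, 0.027]
ft_force: [0.4, -0.4, 0.2]
width: 0.477
t 10.0 pos [0.6004 0.2578 0.1692] M [0.0279 0.0009 0.1692] w 0.477 F [ 0.4 -0.4  0.2] q [ 0.5   0.18 -0.66  0.12 -0.19  0.26]
turn [-0.0017 -0.0005 -0.0003] shift [0.0054 0.0003 0.0093]
time: 10.38
position: [0.6004, 0.2579, 0.1606]
orientation: [0.308, -0.085, 0.947, 0.027]
ft_force: [-0.6, -0.2, -0.3]
width: 0.481
t 10.375 pos [0.6004 0.2579 0.1606] M [0.028  0.0009 0.1606] w 0.481 F [-0.6 -0.2 -0.3] q [ 0.5   0.19 -0.68  0.1  -0.19  0.26]
turn [-0.0016 -0.0004 -0.0002] shift [0.0005 0.0003 0.0023]
```

```bash
python3 -m inch '[[[0,0,0],[0.001,0,0.0014],180],[[0,0,0],[0.0008,0,0.001],180],[[0,0,0],[0,0,0],180]]'
python3 - <<'E'
from h import *
go(M(.029,0.0012,.1585))
for n,b in (("scene",(90,160,280,350)),("top",(150,210,130,200))):
    im=arm.snapshot(n)[:,:,::-1];cv2.imwrite(f"pics/f4{n}.png",cv2.resize(cv2.convertScaleAbs(im[b[0]:b[1],b[2]:b[3]],alpha=1.5),None,fx=8,fy=8,interpolation=cv2.INTER_CUBIC))
E
```

```text
time: 10.75
position: [0.6007, 0.258, 0.1583]
orientation: [0.308, -0.085, 0.947, 0.027]
ft_force: [-0.5, -0.6, -0.3]
width: 0.478
t 10.75 pos [0.6007 0.258  0.1583] M [0.0283 0.0011 0.1583] w 0.478 F [-0.5 -0.6 -0.3] q [ 0.5   0.2  -0.68  0.09 -0.19  0.26]
turn [-0.0014  0.0006 -0.0004] shift [-0.0007  0.0001  0.0002]
```

View pics/f4scene.png

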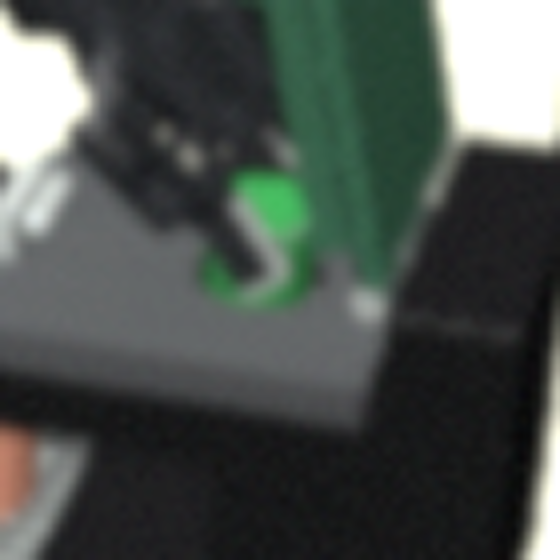

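The pod is down in the well (crop (257,250)) with no force reading, about 1 mm above the floor. I'll release it gently to a small opening.

```bash
python3 -m inch '[[[0,0,0],[0.0005,0,0.0007],110],[[0,0,0],[0,0,0],85],[[0,0,0],[0,0,0],85],[[0,0,0],[0,0,0],85]]'
python3 -m inch '[[[0,0,0],[0,0,-0.015],85],[[0,0,0],[0,0,-0.03],85],[[0,0,0],[0,0,-0.04],85],[[0,0,0],[0,0,-0.03],85],[[0,0,0],[0,0,0],85]]'
python3 - <<'E'
from h import *
go(M(-.08,0,.38))
for n,b in (("scene",(90,160,280,350)),("top",(150,210,130,200))):
    im=arm.snapshot(n)[:,:,::-1];cv2.imwrite(f"pics/f5{n}.png",cv2.resize(cv2.convertScaleAbs(im[b[0]:b[1],b[2]:b[3]],alpha=1.5),None,fx=8,fy=8,interpolation=cv2.INTER_CUBIC))
E
```

```text
time: 11.35
position: [0.6008, 0.2581, 0.1576]
orientation: [0.308, -0.085, 0.947, 0.027]
ft_force: [0.4, -0.6, -0.5]
width: 0.669
time: 11.98
position: [0.5344, 0.2468, 0.2543]
orientation: [0.311, -0.085, 0.946, 0.029]
ft_force: [0.2, 0.1, 0.5]
width: 0.667
t 11.975 pos [0.5344 0.2468 0.2543] M [-0.0389  0.0019  0.2543] w 0.667 F [0.2 0.1 0.5] q [ 0.55 -0.02 -0.63  0.35 -0.21  0.3 ]
turn [ 0.0008  0.0062 -0.0011] shift [-0.0414 -0.0017 -0.1256]
```

View pics/f5scene.png

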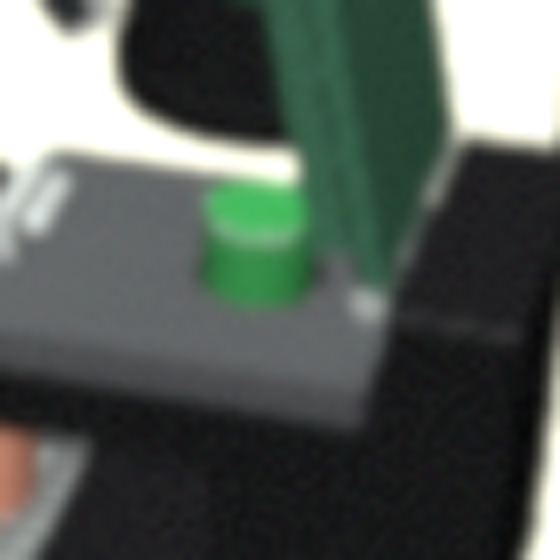

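View pics/f5top.png

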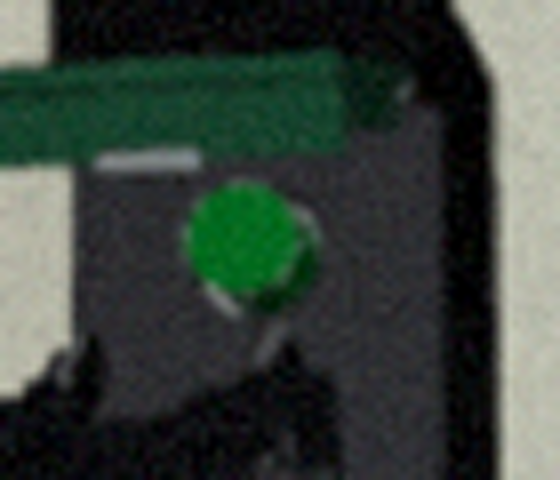

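The pod stands upright in the well, centred (top-crop (243,240)). Next is the lid: close the fingers, rise, untilt and go over the lid.

```bash
python3 -m inch '[[[0,0,0],[-0.02,0,-0.045],255],[[0,0,0],[-0.02,0,-0.045],255],[[0,0.157,0],[0,0,0],255],[[0,0.157,0],[0,0,0],255],[[0,0.157,0],[0,0,0],255]]'
python3 -m inch '[[[0,0.157,0],[0,0,0],255],[[0,0,0],[0,0,0],255]]'
python3 - <<'E'
from h import *
go(M(.105,0,.35),0)
E
```

```text
time: 12.7
position: [0.5142, 0.2426, 0.3466]
orientation: [0.076, -0.089, 0.993, 0.007]
ft_force: [1.3, -0.1, -0.3]
width: -0.002
time: 12.95
position: [0.5169, 0.2429, 0.3416]
orientation: [-0.003, -0.088, 0.996, -0.002]
ft_force: [0.6, 0.4, -0.0]
width: 0.0
t 12.95 pos [0.5169 0.2429 0.3416] M [-0.0568  0.0011  0.3416] w 0.0 F [ 0.6  0.4 -0. ] q [ 0.44  0.33  0.25  1.49 -0.    0.26]
turn [-0.003  -0.0061 -0.0028] shift [-0.1618 -0.0007 -0.0094]
```

```bash
python3 -m inch '[[[0,-0.006,0],[0,0,-0.012],255],[[0,0,0],[-0.05,0,0],255],[[0,0,0],[-0.055,0,0],255],[[0,0,0],[-0.057,0,0],255],[[0,0,0],[0,0,0],255]]'
python3 - <<'E'
from h import *
go(M(.105,0,.288),0)
for n,b in (("scene",(20,170,260,370)),("top",(120,230,100,230))):
    im=arm.snapshot(n)[:,:,::-1];cv2.imwrite(f"pics/g1{n}.png",cv2.resize(cv2.convertScaleAbs(im[b[0]:b[1],b[2]:b[3]],alpha=1.5),None,fx=4,fy=4,interpolation=cv2.INTER_CUBIC))
E
```

```text
time: 13.58
position: [0.6742, 0.272, 0.3567]
orientation: [0.004, -0.089, 0.996, -0.0]
ft_force: [-0.2, -1.1, -1.6]
width: 0.002
t 13.575 pos [0.6742 0.272  0.3567] M [0.1031 0.0017 0.3567] w 0.002 F [-0.2 -1.1 -1.6] q [ 0.38  0.69  0.9   1.78 -0.    0.21]
turn [-0.0013  0.0075 -0.0016] shift [-0.0014 -0.0016  0.0687]
```

View pics/g1scene.png

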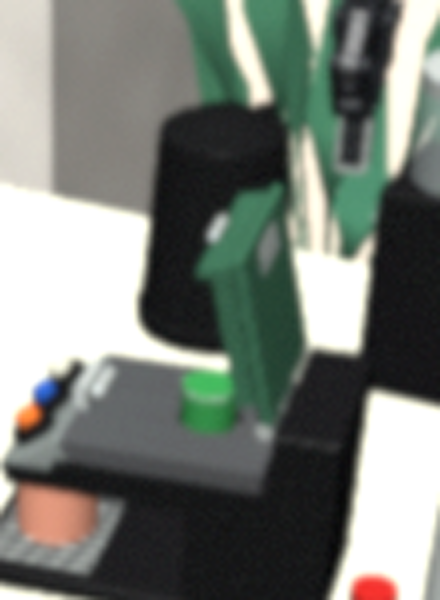

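View pics/g1top.png

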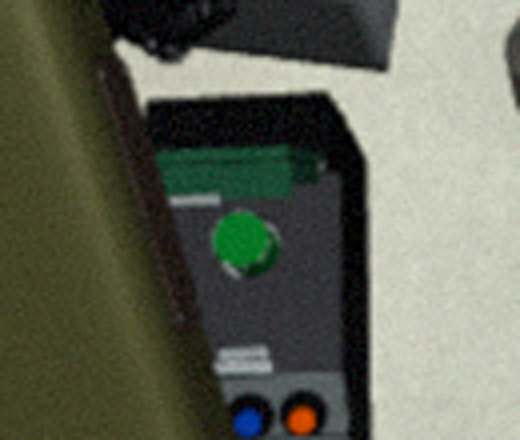

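```bash
python3 -m inch '[[[0,0,0],[0,-0.001,0.034],255],[[0,0,0],[0,0,0.034],255],[[0,0,0],[0,0,0],255],[[0,0,0],[0.015,0,0],255],[[0,0,0],[0,0,0],255]]'
python3 - <<'E'
from h import *
go(M(.063,0,.288),0)
E
```

```text
time: 14.3
position: [0.6553, 0.2675, 0.2972]
orientation: [0.006, -0.09, 0.996, 0.001]
ft_force: [0.4, 0.3, -0.2]
width: -0.001
t 14.3 pos [0.6553 0.2675 0.2972] M [0.0838 0.0006 0.2972] w -0.001 F [ 0.4  0.3 -0.2] q [ 0.39  0.59  0.56  1.53 -0.    0.21]
turn [ 0.0004  0.0126 -0.0005] shift [ 0.0209 -0.0006  0.0089]
```

```bash
python3 -m inch '[[[0,0.006,0],[0.015,0,0.006],255],[[0,0,0],[0.010,0,0.003],255],[[0,0,0],[0.013,0,0.004],255],[[0,0,0],[0.013,0,0.005],255],[[0,0,0],[0,0,0],255]]'
python3 - <<'E'
from h import *
go(M(.006,0,.259),0)
E
```

```text
time: 14.92
position: [0.6061, 0.2585, 0.2765]
orientation: [0.002, -0.089, 0.996, 0.0]
ft_force: [0.4, -0.4, -0.0]
width: 0.001
t 14.925 pos [0.6061 0.2585 0.2765] M [0.0337 0.0005 0.2765] w 0.001 F [ 0.4 -0.4 -0. ] q [ 0.4   0.49  0.33  1.41 -0.    0.22]
turn [-0.0001  0.0041 -0.0007] shift [ 0.0278 -0.0005  0.0174]
```

```bash
python3 -m inch '[[[0,0,0],[0.014,0,0.008],255],[[0,0,0],[0.014,0,0.010],255],[[0,0,0],[0.010,0,0.012],255],[[0,0,0],[0,0,0],255]]'
python3 - <<'E'
from h import *
go(M(-.024,0,.215),0)
for n,b in (("scene",(20,170,240,370)),):
    im=arm.snapshot(n)[:,:,::-1];cv2.imwrite(f"pics/g2{n}.png",cv2.resize(cv2.convertScaleAbs(im[b[0]:b[1],b[2]:b[3]],alpha=1.5),None,fx=4,fy=4,interpolation=cv2.INTER_CUBIC))
E
```

```text
time: 15.42
position: [0.5687, 0.2515, 0.2446]
orientation: [0.001, -0.089, 0.996, -0.0]
ft_force: [0.3, -0.5, -0.6]
width: 0.001
t 15.425 pos [0.5687 0.2515 0.2446] M [-0.0043  0.0004  0.2446] w 0.001 F [ 0.3 -0.5 -0.6] q [ 0.42  0.43  0.14  1.29 -0.    0.24]
turn [-0.0008  0.0012 -0.0009] shift [ 0.0197 -0.0004  0.0296]
```

View pics/g2scene.png

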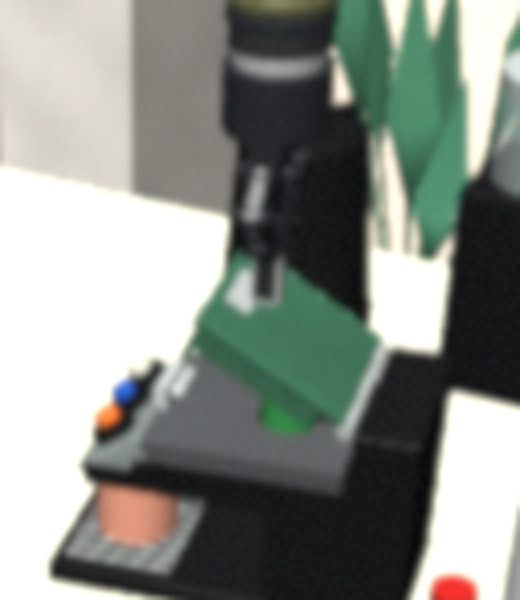

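The lid is swinging down with the fingers on its outer face (crop (265,290)). The lid is now at about 0.6 rad, so I'll keep going.

```bash
python3 -m inch '[[[0,0,0],[0.010,0,0.012],255],[[0,0,0],[0.009,0,0.013],255],[[0,0,0],[0.006,0,0.010],255],[[0,0,0],[0,0,0],255]]'
python3 - <<'E'
from h import *
go(M(-.035,0,.200),0)
E
```

```text
time: 15.98
position: [0.5441, 0.247, 0.2087]
orientation: [0.0, -0.089, 0.996, -0.0]
ft_force: [0.3, 0.5, 0.0]
width: 0.001
t 15.975 pos [0.5441 0.247  0.2087] M [-0.0294  0.0003  0.2087] w 0.001 F [0.3 0.5 0. ] q [ 0.43  0.39  0.    1.18 -0.    0.25]
turn [-0.001   0.0001 -0.0011] shift [ 0.0056 -0.0003  0.0087]
```

```bash
python3 -m inch '[[[0,0,0],[0.005,0,0.005],255],[[0,0,0],[0,0,0.003],255],[[0,0,0],[0,0,0.003],255],[[0,0,0],[0,0,0],255]]'
python3 -m inch '[[[0,0,0],[0,0,0.003],255],[[0,0,0],[0,0,0],255],[[0,0,0],[0,0,0],255]]'
python3 - <<'E'
from h import *
go(M(-.035,0,.194),0)
E
```

```text
time: 16.48
position: [0.5391, 0.2462, 0.1984]
orientation: [0.001, -0.089, 0.996, -0.0]
ft_force: [-0.5, 0.1, 0.8]
width: 0.003
time: 16.85
position: [0.5394, 0.2461, 0.1947]
orientation: [0.0, -0.089, 0.996, -0.0]
ft_force: [-0.1, -0.1, 0.1]
width: -0.004
t 16.85 pos [0.5394 0.2461 0.1947] M [-0.0342  0.0003  0.1947] w -0.004 F [-0.1 -0.1  0.1] q [ 0.43  0.39 -0.04  1.14 -0.    0.25]
turn [-0.001   0.0007 -0.0012] shift [ 0.0008 -0.0003  0.0007]
```

```bash
python3 -m inch '[[[0,0,0],[0,0,0.002],255],[[0,0,0],[0,0,0],255]]'
python3 -m inch '[[[0,0,0],[0,0,0.002],255],[[0,0,0],[0,0,0],255]]'
python3 -m inch '[[[0,0,0],[0,0,0.002],255],[[0,0,0],[0,0,0],255]]'
```

```text
time: 17.1
position: [0.5396, 0.2463, 0.194]
orientation: [0.001, -0.089, 0.996, -0.0]
ft_force: [-1.7, 0.3, 4.4]
width: 0.001
time: 17.35
position: [0.5396, 0.2462, 0.1939]
orientation: [0.002, -0.089, 0.996, 0.0]
ft_force: [-3.5, -1.4, 13.5]
width: 0.002
time: 17.6
position: [0.5397, 0.2463, 0.1938]
orientation: [0.003, -0.089, 0.996, 0.0]
ft_force: [-6.7, -3.4, 22.9]
width: 0.003
```

```bash
python3 -m inch '[[[0,0,0],[0,0,-0.006],255],[[0,0,0],[0,0,-0.03],255],[[0,0,0],[0,0,-0.05],255],[[0,0,0],[0.03,-0.0,-0.02],255],[[0,0,0],[0.03,0,0],255]]'
python3 - <<'E'
from h import *
go(M(-.16,0,.25),35)
for n,b in (("scene",(60,190,240,370)),("top",(120,250,100,230))):
    im=arm.snapshot(n)[:,:,::-1];cv2.imwrite(f"pics/g3{n}.png",cv2.resize(cv2.convertScaleAbs(im[b[0]:b[1],b[2]:b[3]],alpha=1.5),None,fx=4,fy=4,interpolation=cv2.INTER_CUBIC))
f=lambda x,y,z:((proj("scene",M(x,y,z))-(240,60))*4).round(0)
print([f(x,y,.194) for x,y in((-.06,-.065),(-.06,.065),(.07,-.065))])
E
```

```text
time: 18.23
position: [0.481, 0.2361, 0.2967]
orientation: [0.002, -0.089, 0.996, 0.0]
ft_force: [-0.6, 0.5, -0.1]
width: 0.001
t 18.225 pos [0.481  0.2361 0.2967] M [-0.0934  0.0008  0.2967] w 0.001 F [-0.6  0.5 -0.1] q [ 0.46  0.26  0.03  1.34 -0.    0.28]
turn [-1.000e-04 -6.059e-01 -1.500e-03] shift [ 0.0668 -0.001   0.0464]
[array([164., 230.]), array([213., 148.]), array([339., 258.])]
```

View pics/g3scene.png

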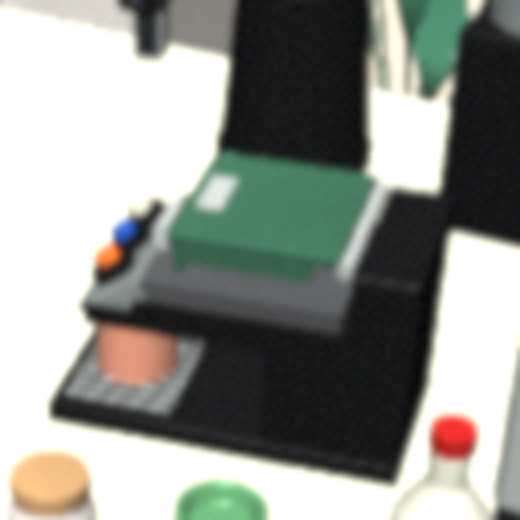

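View pics/g3top.png

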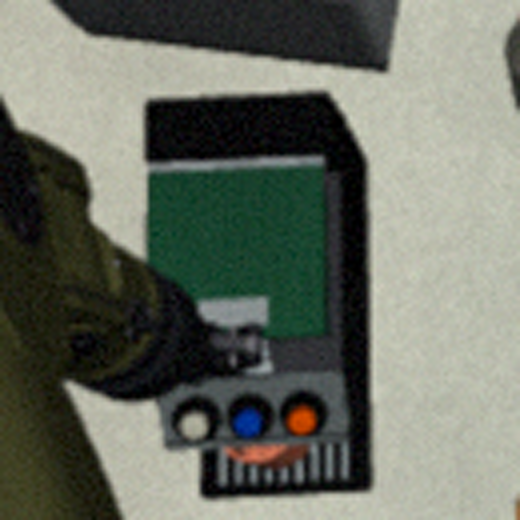

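The lid lies flat, its -y front corner at crop (168,235) against (164,230) expected for shut, and it was rigid at z=0.194. Now to tilt for the buttons.

```bash
python3 -m inch '[[[0,-0.152,0],[0.02,0,0],255],[[0,-0.152,0],[0.02,0,0],255],[[0,-0.152,0],[0.01,0,0],255],[[0,-0.15,0],[0,0,0],255],[[0,0,0],[0,0,0],255]]'
python3 - <<'E'
from h import *
B=np.array([.4604,.2325,.146]);O=np.array([.4676,.193,.146]);print(toM(B),toM(O))
go(B-.03*Rt(35)[:,2],35)
E
```

```text
time: 18.95
position: [0.4268, 0.2242, 0.2839]
orientation: [0.294, -0.087, 0.952, 0.024]
ft_force: [0.3, 0.8, -0.3]
width: 0.001
[-0.11428044  0.00102618  0.146     ] [-0.11425916 -0.03912466  0.146     ]
t 18.95 pos [0.4268 0.2242 0.2839] M [-0.1488 -0.0011  0.2839] w 0.001 F [ 0.3  0.8 -0.3] q [ 0.66 -0.21 -0.68  0.56 -0.27  0.4 ]
turn [-0.0032 -0.0121  0.0033] shift [0.0496 0.0027 0.1034]
```

```bash
python3 -m inch '[[[-0.003,-0.008,0.003],[0.017,0.001,0.035],255],[[0,0,0],[0.017,0.001,0.035],255],[[0,0,0],[0.016,0.001,0.033],255],[[0,0,0],[0,0,0],255],[[0,0,0],[0,0,0],255]]'
python3 - <<'E'
from h import *
B=np.array([.4604,.2325,.146])
go(B,35)
o,R=st();p=o["position"]
for n,b in (("scene",(90,140,245,305)),("top",(200,250,135,195))):
    im=arm.snapshot(n)[:,:,::-1];cv2.imwrite(f"pics/h1{n}.png",cv2.resize(cv2.convertScaleAbs(im[b[0]:b[1],b[2]:b[3]],alpha=1.6),None,fx=9,fy=9,interpolation=cv2.INTER_CUBIC))
    c=np.array((b[2],b[0]));g=lambda q:((proj(n,q)-c+.5)*9).round(0);print(n,"tip",g(p),"tip+26mm",g(p+.026*R[:,2]),"B",g(B))
E
```

```text
time: 19.58
position: [0.4515, 0.2345, 0.1779]
orientation: [0.302, -0.084, 0.949, 0.029]
ft_force: [1.0, -0.2, 0.2]
width: -0.003
t 19.575 pos [0.4515 0.2345 0.1779] M [-0.1227  0.0046  0.1779] w -0.003 F [ 1.  -0.2  0.2] q [ 0.64 -0.06 -0.89  0.18 -0.26  0.39]
turn [ 0.0021  0.0058 -0.0046] shift [ 0.0116 -0.0037  0.0309]
scene tip [215. 165.] tip+26mm [257. 226.] B [236. 255.]
top tip [211. 247.] tip+26mm [226. 208.] B [245. 231.]
```

View pics/h1scene.png

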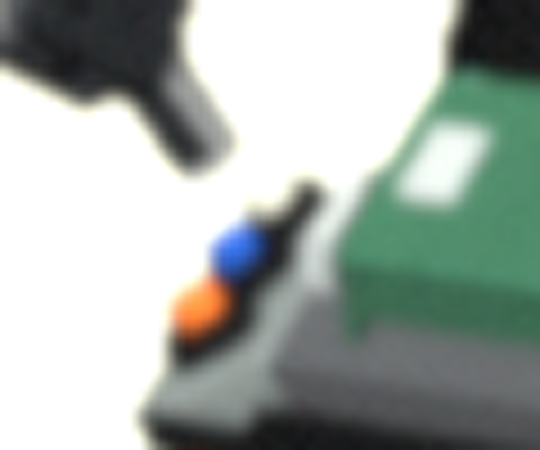

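View pics/h1top.png

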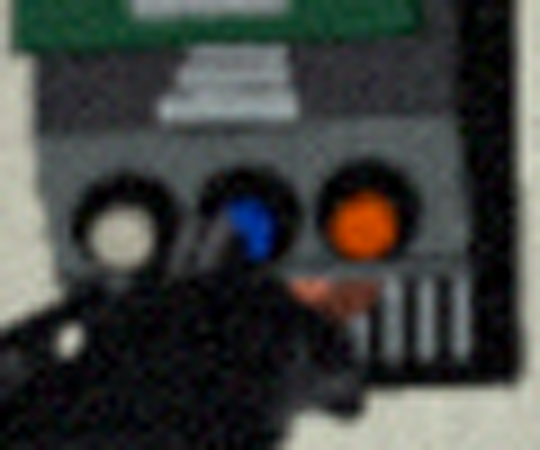

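```bash
python3 -m inch '[[[0.002,0.003,-0.003],[0.011,-0.003,0.008],255],[[0,0,0],[0,0,0],255],[[0,0,0],[0,0,0],255],[[0,0,0],[0,0,0],255]]'
python3 - <<'E'
from h import *
B=np.array([.4604,.2325,.146])
go(B,35)
o,R=st();p=o["position"]
for n,b in (("scene",(90,140,245,305)),("top",(200,250,135,195))):
    im=arm.snapshot(n)[:,:,::-1];cv2.imwrite(f"pics/h2{n}.png",cv2.resize(cv2.convertScaleAbs(im[b[0]:b[1],b[2]:b[3]],alpha=1.6),None,fx=9,fy=9,interpolation=cv2.INTER_CUBIC))
    c=np.array((b[2],b[0]));g=lambda q:((proj(n,q)-c+.5)*9).round(0);print(n,"tip",g(p),"tip+22mm",g(p+.022*R[:,2]),"B",g(B))
E
```

```text
time: 20.18
position: [0.446, 0.2301, 0.1641]
orientation: [0.301, -0.085, 0.949, 0.027]
ft_force: [1.0, -0.4, 0.8]
width: 0.001
t 20.175 pos [0.446  0.2301 0.1641] M [-0.1289  0.0012  0.1641] w 0.001 F [ 1.  -0.4  0.8] q [ 0.64 -0.05 -0.92  0.14 -0.26  0.39]
turn [ 0.0005  0.003  -0.001 ] shift [-0.0015 -0.0002  0.0232]
scene tip [196. 202.] tip+22mm [231. 253.] B [236. 255.]
top tip [232. 270.] tip+22mm [244. 237.] B [245. 231.]
```

View pics/h2scene.png

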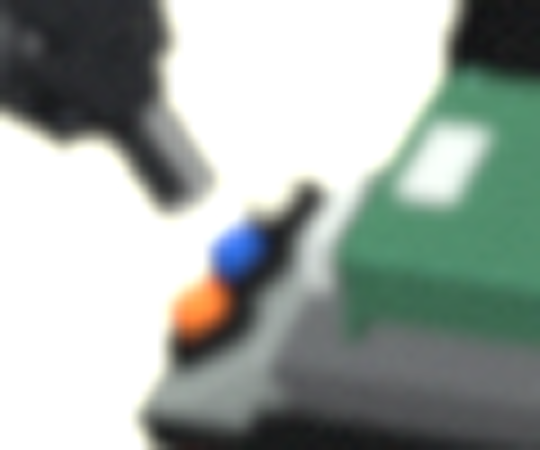

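View pics/h2top.png

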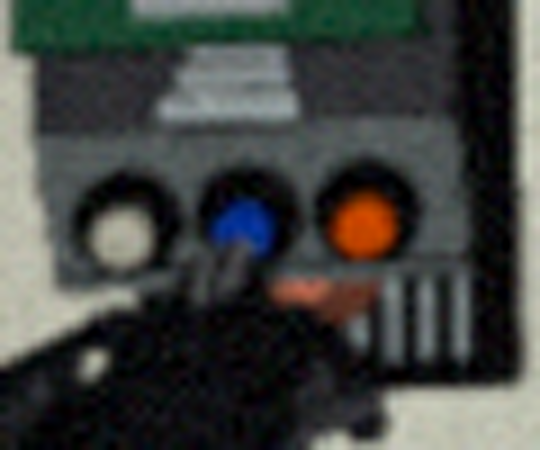

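```bash
python3 -m inch '[[[0,0.003,0],[-0.002,0,0.008],255],[[0,0,0],[0,0,0.008],255],[[0,0,0],[0,0,0],255],[[0,0,0],[0,0,0],255]]'
python3 -m inch '[[[0,0,0],[0,0,0.003],255],[[0,0,0],[0,0,0],255]]'
python3 -m inch '[[[0,0,0],[0,0,0.003],255],[[0,0,0],[0,0,0],255]]'
python3 - <<'E'
from h import *
go(np.array([.4604,.2325,.146]),35)
E
```

```text
time: 20.78
position: [0.4566, 0.2318, 0.1515]
orientation: [0.299, -0.085, 0.95, 0.027]
ft_force: [-0.9, 1.0, 3.2]
width: 0.003
time: 21.02
position: [0.4582, 0.2321, 0.1491]
orientation: [0.299, -0.085, 0.95, 0.027]
ft_force: [0.8, -0.2, 4.5]
width: -0.003
time: 21.28
position: [0.4589, 0.2323, 0.1482]
orientation: [0.3, -0.086, 0.95, 0.028]
ft_force: [-22.0, -5.4, 29.6]
width: -0.003
t 21.275 pos [0.4589 0.2323 0.1482] M [-0.1158  0.0011  0.1482] w -0.003 F [-22.   -5.4  29.6] q [ 0.62 -0.   -0.93  0.08 -0.25  0.37]
turn [ 0.001   0.0008 -0.0003] shift [ 0.     -0.      0.0027]
```

Blue bottomed out: the spring rose to 4.5 N, then a hard stop after about 6 mm of travel. I'll back off and look.

```bash
python3 -m inch '[[[0,0,0],[0,0,-0.006],255],[[0,0,0],[0,0,-0.020],255],[[0,0,0],[0,0,-0.004],255],[[0,0,0],[0,-0.04,0],255],[[0,0,0],[0,0,0],255]]'
python3 -m inch '[[[0,0,0],[0,0,0],255],[[0,0,0],[0,0,0],255]]'
python3 - <<'E'
from h import *
O=np.array([.4676,.193,.146])
go(O,35)
o,R=st();p=o["position"];print("from toM blue contact axis: target y",toM(p))
for n,b in (("scene",(90,140,245,305)),("top",(200,250,135,195))):
    im=arm.snapshot(n)[:,:,::-1];cv2.imwrite(f"pics/h3{n}.png",cv2.resize(cv2.convertScaleAbs(im[b[0]:b[1],b[2]:b[3]],alpha=1.6),None,fx=9,fy=9,interpolation=cv2.INTER_CUBIC))
    c=np.array((b[2],b[0]));g=lambda q:((proj(n,q)-c+.5)*9).round(0);print(n,"tip",g(p),"O",g(O))
E
```

```text
time: 21.9
position: [0.4485, 0.1871, 0.169]
orientation: [0.297, -0.084, 0.951, 0.026]
ft_force: [-0.6, -0.5, 0.6]
width: 0.002
time: 22.15
position: [0.4495, 0.1903, 0.1704]
orientation: [0.298, -0.086, 0.95, 0.027]
ft_force: [0.1, -0.6, 0.2]
width: 0.001
t 22.15 pos [0.4495 0.1903 0.1704] M [-0.1325 -0.0386  0.1704] w 0.001 F [ 0.1 -0.6  0.2] q [ 0.53 -0.1  -0.94  0.15 -0.2   0.29]
turn [ 0.0003 -0.0023  0.0002] shift [-0.001  -0.0006  0.0305]
from toM blue contact axis: target y [-0.13251281 -0.0385578   0.1704219 ]
scene tip [147. 241.] O [199. 312.]
top tip [350. 273.] O [366. 225.]
```

View pics/h3scene.png

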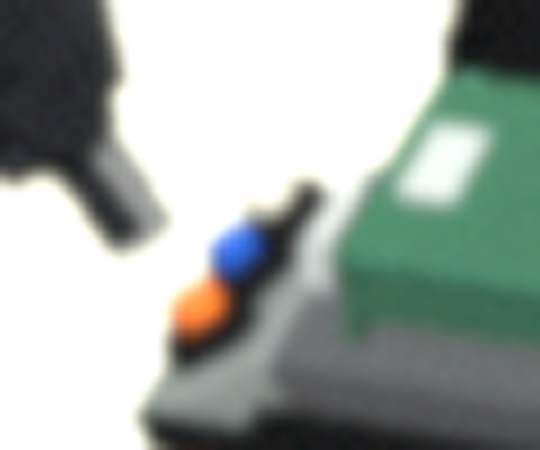

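View pics/h3top.png

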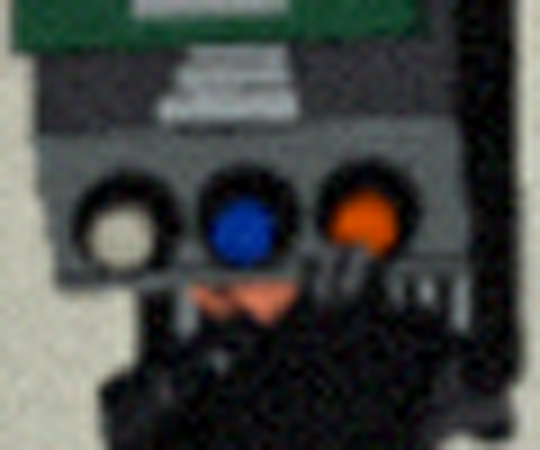

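Blue has come back out (scene (240,250)) and the tip is aligned on orange (top (365,222)). Pressing orange.

```bash
python3 -m inch '[[[0,0,0],[-0.001,-0.0005,0.01],255],[[0,0,0],[0,0,0.010],255],[[0,0,0],[0,0,0],255],[[0,0,0],[0,0,0],255]]'
python3 -m inch '[[[0,0,0],[0,0,0.003],255],[[0,0,0],[0,0,0],255]]'
python3 -m inch '[[[0,0,0],[0,0,0.003],255],[[0,0,0],[0,0,0],255]]'
```

```text
time: 22.75
position: [0.4615, 0.1911, 0.1543]
orientation: [0.298, -0.085, 0.95, 0.027]
ft_force: [-1.1, 0.1, -0.1]
width: -0.002
time: 23.0
position: [0.4634, 0.1916, 0.1524]
orientation: [0.299, -0.085, 0.95, 0.027]
ft_force: [-1.6, -0.2, 2.0]
width: -0.004
time: 23.25
position: [0.4651, 0.1919, 0.1499]
orientation: [0.299, -0.085, 0.95, 0.027]
ft_force: [-1.8, -0.3, 2.6]
width: 0.001
```

```bash
python3 -m inch '[[[0,0,0],[0,0,0.002],255],[[0,0,0],[0,0,0],255]]'
python3 -m inch '[[[0,0,0],[0,0,0.002],255],[[0,0,0],[0,0,0],255]]'
```

```text
time: 23.5
position: [0.466, 0.1921, 0.1486]
orientation: [0.299, -0.085, 0.95, 0.027]
ft_force: [-7.9, -2.0, 8.7]
width: -0.0
time: 23.75
position: [0.4664, 0.1921, 0.1482]
orientation: [0.299, -0.086, 0.95, 0.027]
ft_force: [-26.4, -6.4, 31.5]
width: -0.001
```

Orange reached the same hard stop (z 0.1482). Backing well away and checking.

```bash
python3 -m inch '[[[0,0,0],[0,0,-0.006],255],[[0,0,0],[0,0,-0.03],255],[[0,0,0],[-0.01,-0.02,-0.05],255],[[0,0,0],[-0.02,-0.05,-0.04],255],[[0,0,0],[0,-0.05,-0.02],255]]'
python3 -m inch '[[[0,0,0],[0,-0.05,0],255],[[0,0,0],[0,-0.05,0],255],[[0,0,0],[0,-0.05,0],255],[[0,0,0],[0,-0.03,0],255],[[0,0,0],[0,0,0],255]]'
python3 -m inch '[[[0,0,0],[0,0,0],255],[[0,0,0],[0,0,0],255],[[0,0,0],[0,0,0],255],[[0,0,0],[0,0,0],255]]'
python3 - <<'E'
from h import *
go(M(0,0,.3),35)
for n in("scene","top"):
    im=arm.snapshot(n)[:,:,::-1];cv2.imwrite(f"pics/z{n}.png",cv2.convertScaleAbs(im,alpha=1.0 if n=="scene" else 1.8))
    b={"scene":(60,190,240,370),"top":(120,250,100,230)}[n]
    cv2.imwrite(f"pics/zz{n}.png",cv2.resize(cv2.convertScaleAbs(im[b[0]:b[1],b[2]:b[3]],alpha=1.5),None,fx=4,fy=4,interpolation=cv2.INTER_CUBIC))
E
```

```text
time: 24.38
position: [0.4325, 0.0672, 0.2851]
orientation: [0.302, -0.087, 0.949, 0.027]
ft_force: [0.8, 0.2, -0.7]
width: -0.001
time: 25.0
position: [0.4634, -0.1125, 0.2805]
orientation: [0.299, -0.083, 0.95, 0.026]
ft_force: [0.5, -1.0, -0.3]
width: 0.001
time: 25.5
position: [0.4626, -0.1092, 0.2806]
orientation: [0.299, -0.086, 0.95, 0.027]
ft_force: [-0.1, 0.2, 0.2]
width: -0.003
t 25.5 pos [ 0.4626 -0.1092  0.2806] M [-0.1732 -0.3356  0.2806] w -0.003 F [-0.1  0.2  0.2] q [-0.47 -0.2  -0.68  0.58  0.35 -0.55]
turn [ 0.0003 -0.0016  0.0007] shift [-0.1533  0.3354  0.0833]
```

View pics/zscene.png

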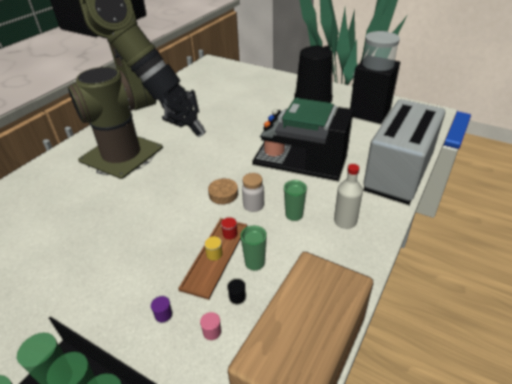

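View pics/ztop.png

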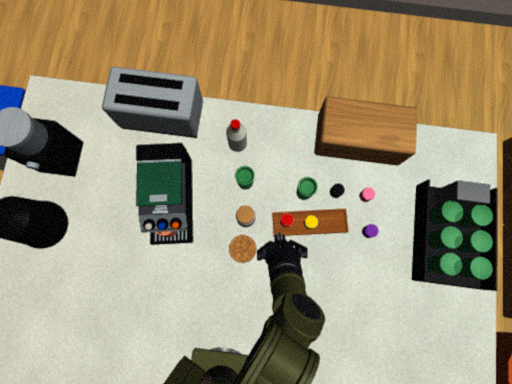

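View pics/zzscene.png

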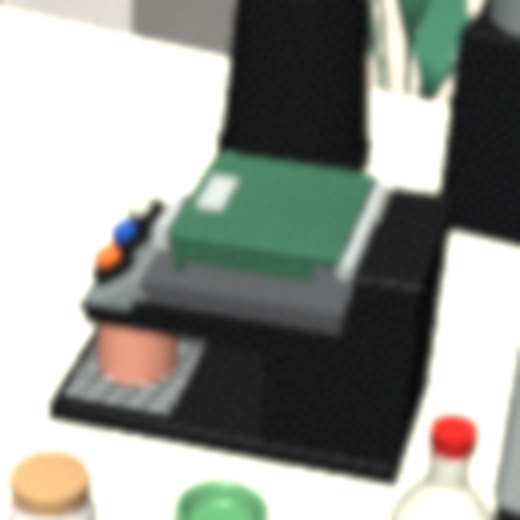

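In the final pictures the lid is flat (scene (308,113)), the blue and orange buttons are out, and the arm is clear. The mug, glasses, jar, bottle, coasters and the red and yellow pods are at the same pixels as at the start. Handing in.

```bash
python3 -c "
from station import arm
print(arm.hand_in())"
```

```text
the job is handed in; nothing more can be done
None
```

I made the large coffee as asked and handed the job in at about 25.6 s of the 72 s. The hand-in reports no verdict.

**What I did**
- **Pod:** I took the green pod from the tray with the gripper tilted 36°, stood it upright in the well and let go. Pictures showed it standing centred in the well.
- **Lid:** I swung the lid down from behind and pressed it at lid_press. It stopped rigidly at z = 0.194 m, its fully shut height, under about 23 N, and lay flat afterwards.
- **Buttons:** I pressed blue, let it out, then pressed orange. Each went in to a hard stop, at about 37 N for blue and 42 N for orange, measured at the closed fingertips. I did not touch the white button.

**Last checks**
- **Pictures:** the lid is shut, the blue and orange buttons are out, and the other objects are where they stood. The arm was clear of everything and the wrist force was about zero.
- **Not read directly:** the latch click and the button travels were judged from height and force.
- **Disagreement:** the two cameras differed by up to about 6 mm on where the pod sat in the gripper. I averaged them, and corrected the pod by about 2 mm before lowering it into the well.

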